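# Ink the inspection stamp and hold it ready over its box

### The arm

A 7-joint arm with a two-finger parallel gripper is mounted at the origin on a cart in front of the work surface, level with it; the furniture and walls round the work are solid. World frame = base frame: x ahead of the robot, y to its left, z up, the work surface at z = 0. Lengths are in m, angles in rad, forces in N, time in s.
With the tool pointing down it reaches from about 0.4 to 0.85 m from the base axis. Payload 4.5 kg.
Tool frame: the origin (TCP) lies on the centre line of the jaws, within the pads' length; the fingertips stand 17 mm ahead of it and the grasp point (between the pads) lies 2 mm behind it; x points along the fingers, z is the direction in which the jaws open and shut, and the axes are right-handed (so a half turn about x gives the same grasp; the last joint's range is limited). The gripper opens to 88 mm and grips with 3 to 60 N. Pads are 18 mm wide; open, the fingers measure 123 mm over their backs; the gripper's body (75 mm by 187 mm) begins 45 mm behind the grasp point.
Start: joints at [-1.089, 0.689, -0.195, 1.565, 0.157, 0.902, -0.215], TCP at [0.271, 0.563, 0.256] pointing down, gripper open.
Joint ranges: [-3.01, 3.01], [-0.46, 2.08], [-1.47, 1.51], [0.13, 2.56], [-1, 4.14], [0.04, 2.09], [-2.66, 2.66]. Speed limits (rad/s): [2.57, 2.57, 3.14, 3.14, 3.14, 3.14, 3.14].

### API

Orientations are given as a 3x3 rotation matrix whose columns are the frame's x, y, z axes.
In Python, from workcell import ctrl gives the robot as it stands. The module is installed in compiled form; this text tells all that it offers.
- The arm moves only by the shell command python3 -m pendant 'ROWS' [OPENING] [FORCE]. ROWS is JSON, a list that holds one entry, the list of rows, each a list of 4 numbers: the shift along the tool's x, y, z in cm, then the turn about the tool's x in rad. A call has exactly 8 rows; each row shifts and turns the commanded pose from where the row before left it, along the tool's axes as they then stand; what a row does not reach is not made up. A row lasts 1/10 s, in which the tool goes at most 50 mm and 8.59 degrees, less where a joint would pass 70% of its speed; a pose out of reach is approached as far as the arm can. A call with a gripper value outside its range is refused whole. OPENING is the opening, from 0 (shut) to 1 (fully open), set as the call begins (- or left out, the last holds). The fingers move at their own pace and stop on an object; FORCE is the grip in N (left out, the last holds). Time passes only in rows, so rows that do not move let the fingers close, or fill a call up. It gives the time, the measured TCP pose, the force and the opening at its end, in the units of the state.
- ctrl.get_obs(): the state, without advancing time (a new reading comes with each control period).
- ctrl.get_image(name): name is "scene" or "side" or "wrist"; returns the picture (480x640x3 uint8, red, green, blue); there is no depth.
- ctrl.get_calibration(name): a dict with "fx", "fy", "cx", "cy" (pixels), "cam_to_world" (4x4, takes a point from camera to world coordinates). Camera axes: x right, y down, z forward; pixel columns grow to the right and rows downward; lengths in m; the calibration is good to about 2 mm. A picture is of the moment at which its call begins: read the wrist's pose just before it. get_calibration takes no time and is no camera call; for the wrist camera it gives the pose at the moment of the call.
- ctrl.close_job(): hands the job in, once; it reports no verdict.
The state is a dict: "time_s": time; "q": joint angles; "joint_velocities": joint speeds; "joint_efforts": joint torques, N m; "position": TCP position; "tool_rot": TCP orientation; "ft_force": force on the tool from outside, world axes, zero at the start; "wrist_torque": the same for the moment, N m; "width": finger opening in m.
Only numpy, scipy, OpenCV 4.12 (cv2) and the standard library are available. Lean on these libraries where they do the work, as an engineer would, in place of code of your own. Each camera call takes 0.05 s, during which the arm holds its last target.

### The job

Take the stamp with the rectangular foot off the rack (lift it a little out of its seat, then draw it out through the open front of its slot) and press it firmly and flat on the middle of the open ink pad. Then carry it over the things on the table and finish holding it still and upright about one centimetre above the sheet, squarely inside the printed rectangle on the clipboard (either way round), so that its position can be checked before stamping: it must not touch the sheet, and the program ends with the stamp still in the gripper. Leave the two round stamps hanging and do not disturb the pad's open lid, the stapler, the vials or the loupe.

Things in the scene. Friction and masses are not known exactly. Their poses are not given: they have to be found in the camera images.
- stamp_center (a point): Half-way up the wooden stamp with a RECTANGULAR foot, 76 mm tall; z up its handle, y along the foot's long side. Foot 28 (x) x 52 (y) x 14 mm. Round handle: diameter 20 mm at the foot, 15 mm just below this point, then a cone widening to a 26 mm knob 24 mm above it; top 38 mm above. Hangs upright in one of the rack's seats, long side front to back, within 0.25 rad.
- stamp_face (a point): Centre of the flat printing face on the underside of the same stamp, 38 mm below stamp_center; y along the long side.
- rack_top (a point): Middle seat of the grey sheet-steel stamp rack (fixed), on top of its slotted plate, 85 mm above the table, 3 mm thick. x points to the rack's back (front looks to -x), y along the row. Seats at x = 0, y = -65, 0, +65 mm: holes 21 mm across on which the cone of a handle sits, each open to the front by a slot 18.4 mm wide ending at the plate's front edge, x = -18 mm.
- pad_top (a point): Centre of the inking surface of the black stamp pad (fixed), 60 (x) x 90 (y) mm, 11 mm above the table, rigid. Its lid is hinged along the +x edge and stands open, leaning back, up to 77 mm above the table.
- ink_pad_lid (a joint): Angle of the ink pad's lid; 0 is shut, 1.92 is fully open (it rests there at the start).
- box_center (a point): Centre of the printed rectangle, on the sheet's upper face 4 mm above the table; outline 44 (x) x 68 (y) mm inside, long side along y. The white sheet lies on a small dark-brown clipboard 170 (x) x 122 (y) mm (fixed) with a steel clip, 17 mm high, at its +x end. The small printed ring belongs to a round stamp.
- clipboard: The same clipboard; origin at the centre of its underside, axes parallel to those of box_center, which lies at x = -18, y = +12, z = +4 mm in it.
- ink_pad: The same ink pad; origin at the centre of its underside.
- rack: The same rack; origin on the table below rack_top. Only the thin part of a handle passes the slot: lift a stamp 8 to 24 mm (best 16), draw it straight to -x by 60 mm or more, only then raise it further. Under the plate: back wall at x = +43 mm, base plate reaching x = -38 mm; small gussets at the back at y = +-102 mm.
- stamp: The rectangular stamp, about 0.04 kg; origin at the centre of its printing face, axes as stamp_center.
- round_small: Stamp of the same height and handle with a ROUND foot 27 mm in diameter, hanging in another seat of the rack; origin at the centre of its underside. Leave it there.
- round_large: Stamp of the same height and handle with a ROUND foot 38 mm in diameter, hanging in another seat of the rack; origin at the centre of its underside. Leave it there.
- stapler: Blue and black stapler, loose, 38 x 132 mm and 53 mm high, between rack and clipboard; origin at the centre of its underside, y along its length.
- vial_a: Loose white vial standing upright, 26 mm in diameter, 52 mm high, between rack and clipboard; origin under its centre.
- vial_b: Another such vial, beside it.
- loupe: Loose black loupe, 38 mm in diameter, 30 mm high, beyond the clipboard; origin under its centre.
- stamp_grip (a point): On the axis at the very top of that stamp's handle, 76 mm above its face. While it hangs, the top of the rack's plate is 25 mm below this point. Grip the knob with the fingertips 17 to 22 mm below this point, so that they clear the plate (any turn about the vertical is possible, the knob is round).
Not all that is in view belongs to the job. Leave any green look-alike of the stamp alone.

How it is judged:
By the outcome, as a careful person would: the job done as asked, in the order asked, and still so for the second after the job is handed in, while the arm keeps its last pose, push and grip.
It also fails if it takes over 56 s, if anything falls off the work surface, if the arm or the gripper's body presses on something with over 40 N, if the wrist force passes 120 N, or if a joint passes its speed limit or range.

## Working session

There is one attempt and no reset: what is moved stays moved. The work goes in short steps, Python scripts to look and compute and a shell command to move; the robot and the scene stay as the last step left them, time stands still between calls to the robot, and variables do not carry over. Pictures are saved under pics/ and viewed, and the job is handed in when it is done.

```bash
ls; mkdir -p pics; cat > h.py <<'E'
import numpy as np, cv2
from workcell import ctrl
def snap(n,f):
    c=ctrl.get_calibration(n); im=ctrl.get_image(n); cv2.imwrite('pics/'+f,im[:,:,::-1]); return c,im
def ray(c,u,v):
    T=np.array(c['cam_to_world']); d=T[:3,:3]@np.array([(u-c['cx'])/c['fx'],(v-c['cy'])/c['fy'],1]); return T[:3,3],d
def onz(c,u,v,z):
    o,d=ray(c,u,v); return o+d*(z-o[2])/d[2]
def proj(c,p):
    T=np.array(c['cam_to_world']); q=T[:3,:3].T@(np.array(p)-T[:3,3]); return np.array([c['fx']*q[0]/q[2]+c['cx'],c['fy']*q[1]/q[2]+c['cy']])
def crop(f,g,x0,y0,x1,y1,s):
    im=cv2.imread('pics/'+f)[y0:y1,x0:x1]; cv2.imwrite('pics/'+g,cv2.resize(im,None,fx=s,fy=s,interpolation=cv2.INTER_CUBIC))
E
python3 - <<'E'
from h import *
np.set_printoptions(precision=4,suppress=True)
for n in("scene","side","wrist"):
    c,_=snap(n,n+'0.png'); print(n,c)
o=ctrl.get_obs(); print(o)
E
```

```text
pics
scene {'fx': 516.5620770080247, 'fy': 516.5620770080247, 'cx': 317.67465996463864, 'cy': 235.0919032206605, 'cam_to_world': array([[-0.5564, -0.4951,  0.6673, -0.245 ],
       [-0.8309,  0.3273, -0.45  ,  0.7128],
       [ 0.0044, -0.8048, -0.5935,  0.8341],
       [ 0.    ,  0.    ,  0.    ,  1.    ]])}
side {'fx': 563.0353385929081, 'fy': 563.0353385929081, 'cx': 313.0117754844145, 'cy': 241.92194256943898, 'cam_to_world': array([[-0.9999, -0.0112,  0.0126,  0.5653],
       [-0.0163,  0.4385, -0.8986,  1.2949],
       [ 0.0046, -0.8987, -0.4386,  0.6318],
       [ 0.    ,  0.    ,  0.    ,  1.    ]])}
wrist {'fx': 330.90221397200474, 'fy': 330.90221397200474, 'cx': 315.7493169439639, 'cy': 239.06342205851345, 'cam_to_world': array([[ 0.4344,  0.8644,  0.2532,  0.2042],
       [ 0.9007, -0.416 , -0.1253,  0.5949],
       [-0.003 ,  0.2824, -0.9593,  0.3841],
       [ 0.    ,  0.    ,  0.    ,  1.    ]])}
{'time_s': 0.15, 'q': array([-1.0892,  0.6898, -0.1945,  1.5661,  0.1573,  0.9025, -0.2151]), 'joint_velocities': array([-0.0003, -0.0019, -0.0028, -0.0026, -0.0012, -0.0007,  0.0005]), 'joint_efforts': array([ -0.0019, -52.7861,  -1.2687, -15.3587,  -0.0525,   0.0039,
         0.0001]), 'position': array([0.2704, 0.563 , 0.2551]), 'tool_rot': array([[-0.0005, -0.9014,  0.4329],
       [-0.0013,  0.4329,  0.9014],
       [-1.    , -0.0001, -0.0014]]), 'ft_force': array([-1.2747, -0.6733, -1.154 ]), 'wrist_torque': array([-0.0327, -0.0177,  0.0257]), 'width': 0.08819520441241771}
```

View pics/scene0.png

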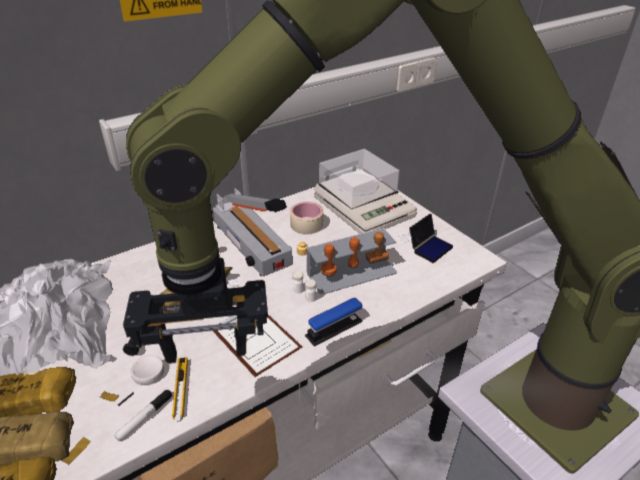

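View pics/side0.png

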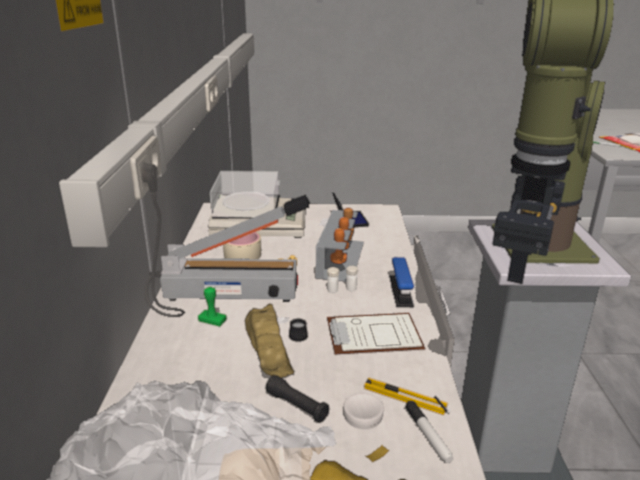

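View pics/wrist0.png

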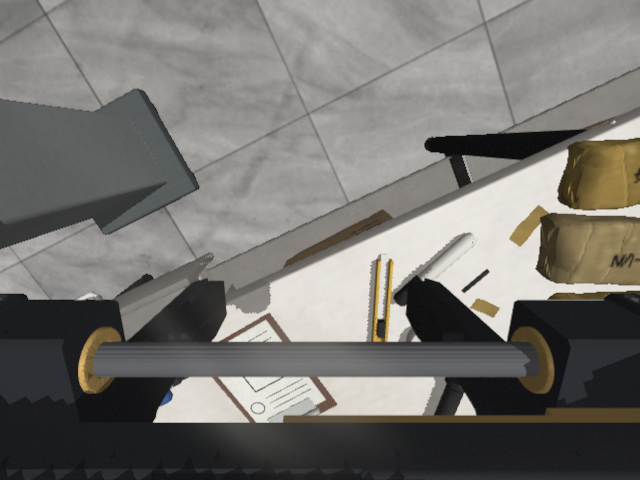

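The side camera sees the rack around (340,245) and the clipboard around (375,333). The scene camera sees the rack at (350,260), the pad at (433,245), the stapler at (335,318) and the clipboard at (260,345). I'll enlarge these.

```bash
python3 - <<'E'
from h import *
crop('scene0.png','s1.png',290,205,460,305,4.7)
crop('side0.png','d1.png',300,185,440,290,5.6)
crop('side0.png','d2.png',320,255,440,360,5.6)
crop('scene0.png','s2.png',200,290,370,385,4.7)
E
```

```text
(no output)
```

View pics/s1.png

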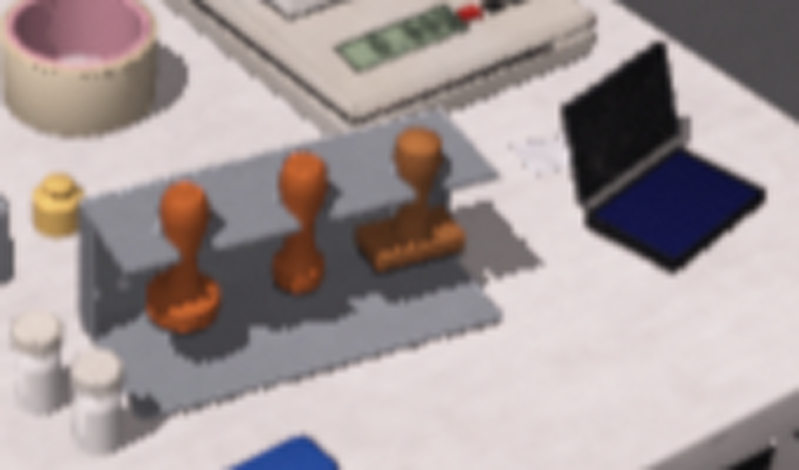

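View pics/d1.png

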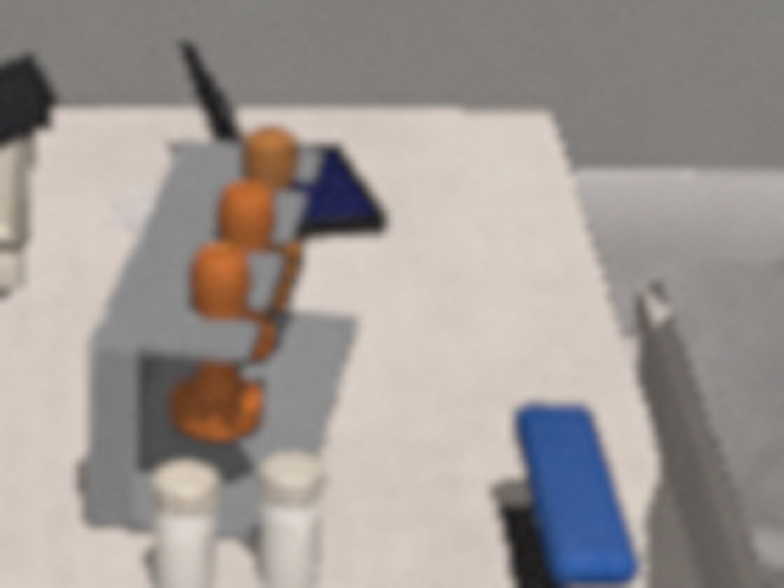

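View pics/d2.png

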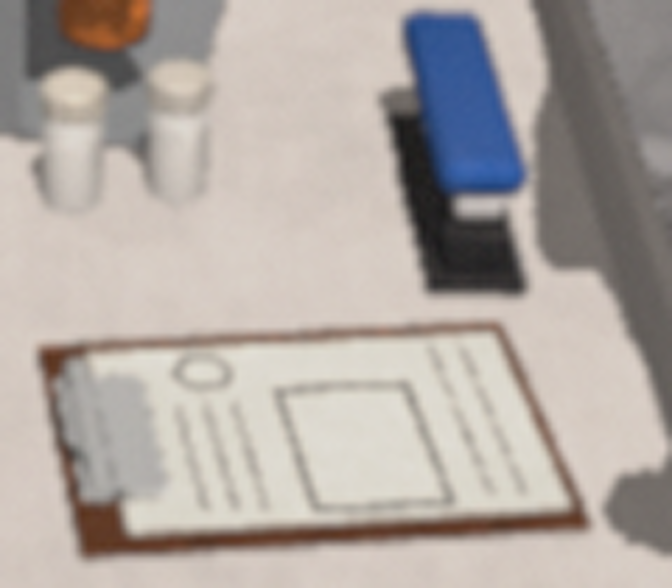

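View pics/s2.png

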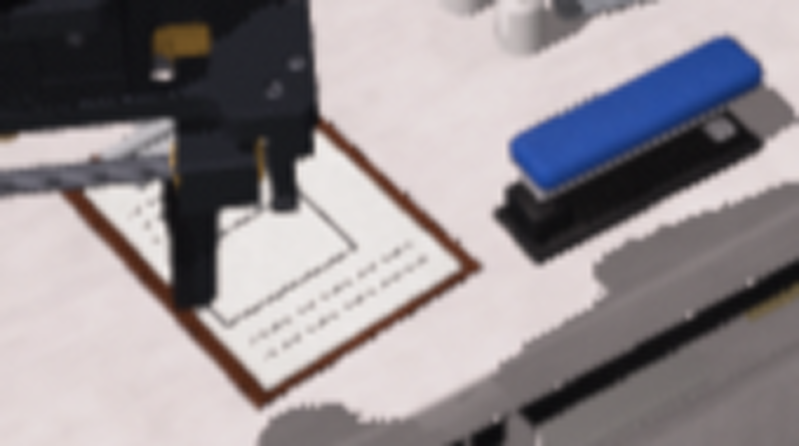

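```bash
cat > m.py <<'E'
from h import *
np.set_printoptions(precision=4,suppress=True)
S=ctrl.get_calibration('scene');D=ctrl.get_calibration('side')
s1=lambda u,v:(290+(u+.5)/4.7-.5,205+(v+.5)/4.7-.5)
s2=lambda u,v:(200+(u+.5)/4.7-.5,290+(v+.5)/4.7-.5)
d1=lambda u,v:(300+(u+.5)/5.6-.5,185+(v+.5)/5.6-.5)
d2=lambda u,v:(320+(u+.5)/5.6-.5,255+(v+.5)/5.6-.5)
def tri(a,b):
    A=np.zeros((3,3));r=np.zeros(3)
    for c,p in((S,a),(D,b)):
        o,d=ray(c,*p);d/=np.linalg.norm(d);P=np.eye(3)-np.outer(d,d);A+=P;r+=P@o
    return np.linalg.solve(A,r)
E
python3 - <<'E'
from m import *
for n,a,b in(('L',(185,212),(221,282)),('S',(303,180),(247,218)),('R',(418,155),(271,160))):print(n,tri(s1(*a),d1(*b)), onz(S,*s1(*a),.098),onz(D,*d1(*b),.098))
print('plate scene');
for p in((85,205),(445,112),(497,175),(125,270)):print(onz(S,*s1(*p),.085))
print('plate side')
for p in((95,340),(178,148),(325,150),(250,355)):print(onz(D,*d1(*p),.085))
print('box');B=[]
for p in((278,392),(410,383),(452,500),(320,508)):B.append(onz(D,*d2(*p),.004));print(B[-1])
print(np.mean(B,0))
print('clip')
for p in((40,350),(500,325),(587,525),(85,553)):print(onz(D,*d2(*p),.003))
print('clip scene')
for p in ((480,265),(262,402)):print(onz(S,*s2(*p),.003))
for p in ((355,247),(228,325)):print(onz(S,*s2(*p),.004))
print('pad')
for p in((588,213),(680,150),(765,195),(678,262)):print(onz(S,*s1(*p),.011))
for p in((385,215),(335,148),(303,228)):print(onz(D,*d1(*p),.011))
print('lid')
for p in((660,45),(565,107)):print(onz(S,*s1(*p),.077))
print('stapler')
for p in((515,140),(725,40),(760,75),(545,190)):print(onz(S,*s2(*p),.053))
print('vials',onz(S,*s1(37,320),.052),onz(S,*s1(97,360),.052))
E
```

```text
L [0.5231 0.163  0.0966] [0.5209 0.1646 0.098 ] [0.5235 0.1647 0.098 ]
S [0.511  0.0994 0.0967] [0.5096 0.1005 0.098 ] [0.5111 0.1024 0.098 ]
R [0.4981 0.0355 0.095 ] [0.4941 0.0391 0.098 ] [0.4988 0.0409 0.098 ]
plate scene
[0.5668 0.1936 0.085 ]
[ 0.529 -0.009  0.085]
[0.4716 0.0043 0.085 ]
[0.513  0.2053 0.085 ]
plate side
[0.573  0.1915 0.085 ]
[ 0.5381 -0.0022  0.085 ]
[ 0.4726 -0.0017  0.085 ]
[0.5129 0.203  0.085 ]
box
[0.4674 0.3746 0.004 ]
[0.4207 0.368  0.004 ]
[0.4143 0.4361 0.004 ]
[0.4585 0.4415 0.004 ]
[0.4402 0.405  0.004 ]
clip
[0.5504 0.3487 0.003 ]
[0.3837 0.3287 0.003 ]
[0.3714 0.4474 0.003 ]
[0.5365 0.466  0.003 ]
clip scene
[0.382  0.3289 0.003 ]
[0.3691 0.4458 0.003 ]
[0.4212 0.3705 0.004 ]
[0.413  0.4388 0.004 ]
pad
[ 0.4882 -0.0847  0.011 ]
[ 0.5028 -0.1683  0.011 ]
[ 0.4459 -0.178   0.011 ]
[ 0.4297 -0.0959  0.011 ]
[ 0.4356 -0.0973  0.011 ]
[ 0.4549 -0.1799  0.011 ]
[ 0.4759 -0.081   0.011 ]
lid
[ 0.5207 -0.1578  0.077 ]
[ 0.5052 -0.0735  0.077 ]
stapler
[0.3968 0.3002 0.053 ]
[0.3966 0.1838 0.053 ]
[0.3692 0.1844 0.053 ]
[0.3645 0.3057 0.053 ]
vials [0.538  0.2408 0.052 ] [0.4968 0.2323 0.052 ]
```

```bash
cat > t.py <<'E'
from m import *
def Rt(yaw):
    z=np.array([np.cos(yaw),np.sin(yaw),0]);x=np.array([0,0,-1.]);return np.c_[x,np.cross(z,x),z]
def st():
    o=ctrl.get_obs();R=o['tool_rot'];print('t',round(o['time_s'],2),'p',o['position'],'yaw',round(np.arctan2(R[1,2],R[0,2]),4),'down',R[:,0],'q7',o['q'][6],'f',o['ft_force'],'w',o['width']);return o
def goto(p,yaw=None):
    o=st();R=o['tool_rot'];d=R.T@(np.array(p)-o['position'])*100
    y=np.arctan2(R[1,2],R[0,2]);print('need shift cm',d,'turn',0 if yaw is None else -((yaw-y+np.pi)%(2*np.pi)-np.pi))
E
python3 - <<'E'
from t import *
o=st();R=o['tool_rot'];W=ctrl.get_calibration('wrist');T=W['cam_to_world']
cp=R.T@(T[:3,3]-o['position']);cr=R.T@T[:3,:3];print(cp,cr)
for p in((.47,.0,.28),(.5,.04,.28),(.49,-.03,.25),(.5,.04,.2)):
    N=Rt(-.19);C=dict(W);M=np.eye(4);M[:3,:3]=N@cr;M[:3,3]=N@cp+p;C['cam_to_world']=M
    print(p,[proj(C,q).round() for q in((.498,.0355,.1),(.523,.163,.1),(.498,.0355,0.05),(.467,-.132,.011))])
goto((.49,-.03,.25),-.19)
E
```

```text
t 0.15 p [0.2704 0.563  0.2551] yaw 1.1231 down [-0.0005 -0.0013 -1.    ] q7 -0.21507948190377224 f [-1.2747 -0.6733 -1.154 ] w 0.08819520441241771
[-0.1291  0.0736  0.    ] [[ 0.0013 -0.2823  0.9593]
 [-0.0017 -0.9593 -0.2823]
 [ 1.     -0.0013 -0.0017]]
(0.47, 0.0, 0.28) [array([339., 179.]), array([342.,  18.]), array([336., 174.]), array([333., 302.])]
(0.5, 0.04, 0.28) [array([315., 226.]), array([315.,  79.]), array([315., 215.]), array([316., 331.])]
(0.49, -0.03, 0.25) [array([311., 152.]), array([310., -39.]), array([311., 150.]), array([314., 294.])]
(0.5, 0.04, 0.2) [array([315., 253.]), array([315.,  55.]), array([315., 235.]), array([317., 370.])]
t 0.15 p [0.2704 0.563  0.2551] yaw 1.1231 down [-0.0005 -0.0013 -1.    ] q7 -0.21507948190377224 f [-1.2747 -0.6733 -1.154 ] w 0.08819520441241771
need shift cm [  0.5755 -45.4611 -43.9454] turn 1.3130747186242189
```

```bash
python3 -m pendant '[[[-0.3,-3.4,-3.3,0],[-0.3,-3.4,-3.3,0],[-0.3,-3.4,-3.3,0],[-0.3,-3.4,-3.3,0],[0,-3.4,-3.3,0],[0,-3.4,-3.3,0],[0,-3.4,-3.3,0],[0,-3.4,-3.3,0]]]' 1 10; python3 -c "
from t import *
goto((.49,-.03,.25),-.19)"
```

```text
time_s: 0.95
position: [0.4018, 0.2058, 0.2677]
tool_rot: [[0.0, -0.902, 0.433], [-0.0, 0.433, 0.902], [-1.0, -0.0, 0.0]]
ft_force: [0.1, -0.4, -0.0]
width: 0.0879
t 0.95 p [0.4018 0.2058 0.2677] yaw 1.1233 down [ 0.0001 -0.     -1.    ] q7 0.353267825713013 f [ 0.1239 -0.417  -0.0197] w 0.08794534495775375
need shift cm [  1.7745 -18.1536 -17.441 ] turn 1.3132763005714132
```

```bash
python3 -m pendant '[[[0,-3.5,-3.4,0],[0,-3.5,-3.4,0],[0,-3.5,-3.4,0],[0,-3.5,-3.4,0],[0,-3.5,-3.4,0.14],[0,0,0,0.14],[0,0,0,0.14],[0,0,0,0.14]]]' ; python3 -m pendant '[[[0.3,0,0,0.14],[0.3,0,0,0.14],[0.3,0,0,0.14],[0.3,0,0,0.14],[0.3,0,0,0.14],[0,0,0,0.05],[0,0,0,0],[0,0,0,0]]]';python3 -c "
from t import *
st();snap('wrist','w1.png')"
```

```text
time_s: 1.75
position: [0.4855, -0.022, 0.2675]
tool_rot: [[-0.0, -0.528, 0.849], [0.0, 0.849, 0.528], [-1.0, 0.0, -0.0]]
ft_force: [-0.8, 0.4, -0.1]
width: 0.0883
time_s: 2.55
position: [0.4856, -0.0212, 0.2526]
tool_rot: [[-0.0, 0.184, 0.983], [0.0, 0.983, -0.184], [-1.0, 0.0, -0.0]]
ft_force: [1.0, -0.5, -0.2]
width: 0.0881
t 2.55 p [ 0.4856 -0.0212  0.2526] yaw -0.1854 down [-0.0002  0.0001 -1.    ] q7 -0.1199226206271633 f [ 0.9947 -0.5208 -0.18  ] w 0.08809373605636783
```

View pics/w1.png

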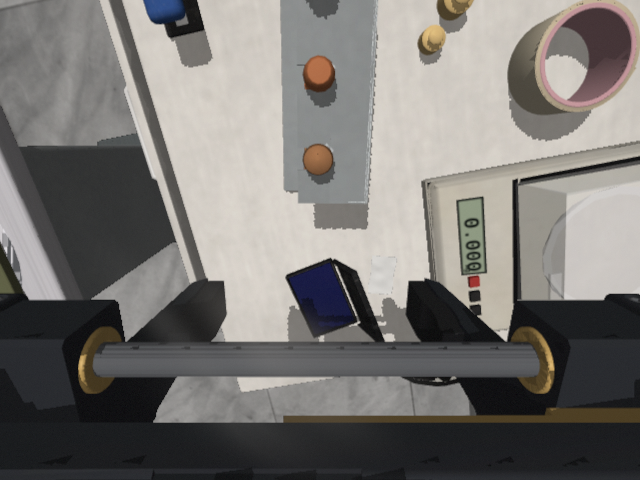

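The wrist view shows the rack running vertically: the rectangular stamp's knob at about (318,159), the small round one at (319,72), and the pad's blue face with its centre at about (321,297). I'll enlarge.

```bash
python3 - <<'E'
from h import *
crop('w1.png','w1a.png',270,40,390,220,3.3)
crop('w1.png','w1b.png',275,245,395,345,6)
E
```

```text
(no output)
```

View pics/w1a.png

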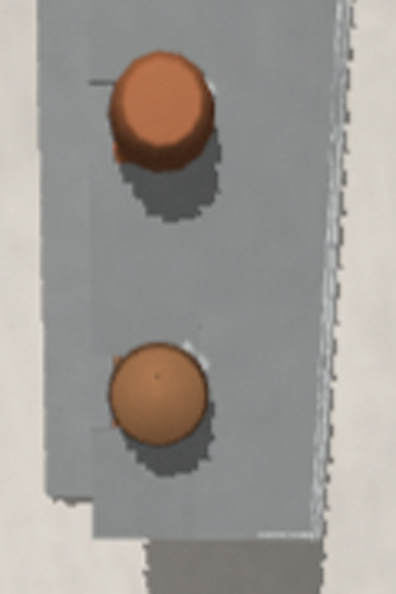

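View pics/w1b.png

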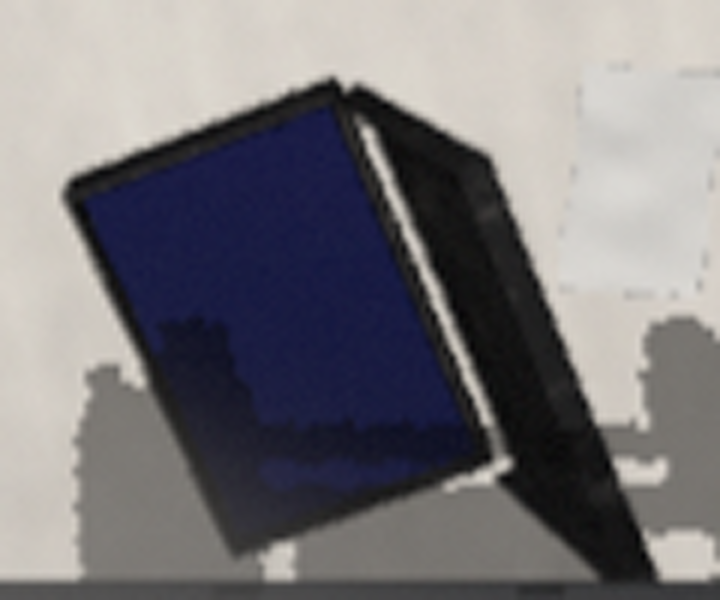

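```bash
python3 - <<'E'
from t import *
W=ctrl.get_calibration('wrist');st()
a=lambda u,v:(270+(u+.5)/3.3-.5,40+(v+.5)/3.3-.5)
b=lambda u,v:(275+(u+.5)/6-.5,245+(v+.5)/6-.5)
R=onz(W,*a(158,393),.097);Sm=onz(W,*a(162,106),.097);print('knobs',R,Sm,'yaw',np.arctan2(*(Sm-R)[:2])*-1)
e=[onz(W,*a(*p),.085) for p in((90,90),(93,535),(312,537))];print('plate',e,'yaw',-np.arctan2(*(e[0]-e[1])[:2]))
e=[onz(W,*a(*p),.003) for p in((40,150),(46,495))];print('base',e,'yaw',-np.arctan2(*(e[0]-e[1])[:2]))
P=[onz(W,*b(*p),.011) for p in((85,200),(335,105),(488,455),(238,545))];print('pad',P,np.mean(P,0))
print(-np.arctan2(*(P[0]-P[3])[:2]),-np.arctan2(*(P[1]-P[2])[:2]),[np.linalg.norm(P[i]-P[(i+1)%4]) for i in range(4)])
E
```

```text
t 2.6 p [ 0.4856 -0.0213  0.2527] yaw -0.1856 down [-0.0001  0.0002 -1.    ] q7 -0.12006500518286901 f [ 0.2788 -0.1203 -0.384 ] w 0.08791427456322803
knobs [0.4971 0.0365 0.097 ] [0.5102 0.1013 0.097 ] yaw -0.2001374056437397
plate [array([0.494 , 0.1102, 0.085 ]), array([0.4725, 0.002 , 0.085 ]), array([ 0.5315, -0.0097,  0.085 ])] yaw -0.1959633172435568
base [array([0.4738, 0.1128, 0.003 ]), array([0.4523, 0.0054, 0.003 ])] yaw -0.19739921045265518
pad [array([ 0.4367, -0.0991,  0.011 ]), array([ 0.4897, -0.0884,  0.011 ]), array([ 0.5077, -0.1714,  0.011 ]), array([ 0.4521, -0.1827,  0.011 ])] [ 0.4715 -0.1354  0.011 ]
0.1823818709802824 0.21302307733355974 [np.float64(0.05414411022135651), np.float64(0.08492152382488648), np.float64(0.05674936223881808), np.float64(0.08510433485190004)]
```

```bash
python3 -c "
from t import *
goto((.4971,.0365,.1075),-.198)"
```

```text
t 2.6 p [ 0.4856 -0.0213  0.2527] yaw -0.1856 down [-0.0001  0.0002 -1.    ] q7 -0.12006500518286901 f [ 0.2788 -0.1203 -0.384 ] w 0.08791427456322803
need shift cm [14.5169  5.888   0.068 ] turn 0.012353552172637894
```

```bash
python3 -m pendant '[[[0,2.9,0,0],[0,2.95,0.05,0.012],[2.5,0,0,0],[3,0,0,0],[3,0,0,0],[2,0,0,0],[0,0,0,0],[0,0,0,0]]]' 0.7; python3 -c "
from t import *
goto((.4971,.0365,.1075),-.198);snap('wrist','w2.png');snap('scene','s3.png');snap('side','d3.png')
crop('s3.png','s3a.png',290,150,460,305,4.0)"
```

```text
time_s: 3.4
position: [0.4971, 0.036, 0.148]
tool_rot: [[-0.0, 0.197, 0.98], [0.0, 0.98, -0.197], [-1.0, 0.0, -0.0]]
ft_force: [0.8, 0.0, 0.3]
width: 0.0619
t 3.4 p [0.4971 0.036  0.148 ] yaw -0.1988 down [-0.0001  0.0002 -1.    ] q7 -0.20511973130102082 f [0.7587 0.0345 0.2527] w 0.06193563972809049
need shift cm [ 4.0467  0.0515 -0.0139] turn -0.0007514209208885347
```

View pics/w2.png

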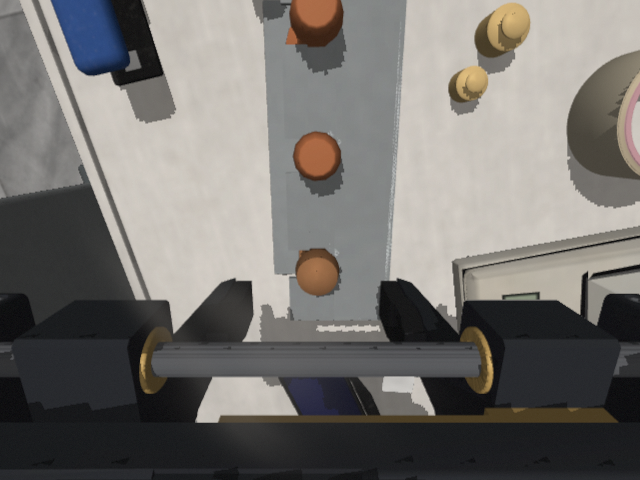

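View pics/s3a.png

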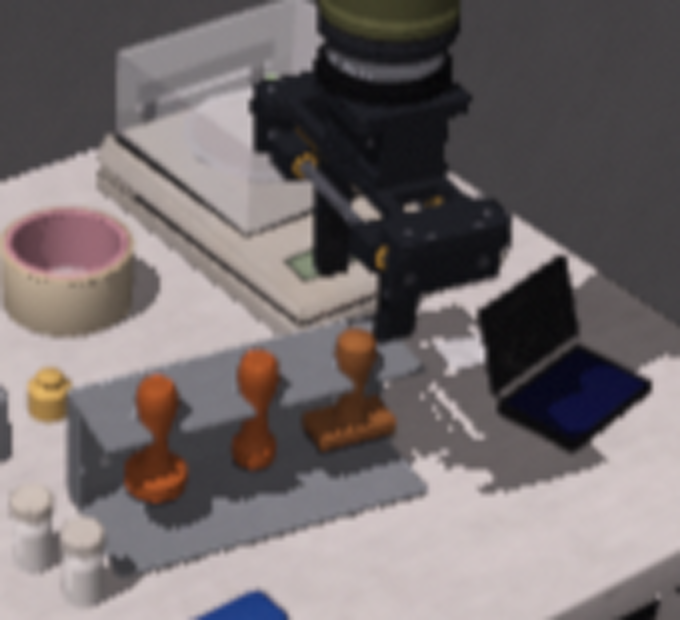

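The knob is at (318,272), midway between the fingertips (251 and 380). The jaws straddle it. I'll check its position from this view and then go down.

```bash
python3 -c "
from t import *
W=ctrl.get_calibration('wrist');print(onz(W,317.5,272,.097))"; python3 -m pendant '[[[1,0,0,0],[1,0,0,0],[1,0.05,0,0],[0.6,0,0,0],[0.4,0,0,0],[0,0,0,0],[0,0,0,0],[0,0,0,0]]]'; python3 -c "
from t import *
st()
snap('scene','s4.png');snap('side','d4.png')
crop('s4.png','s4a.png',330,190,430,290,6)
crop('d4.png','d4a.png',300,165,400,265,6)"
```

```text
[0.4978 0.0353 0.097 ]
time_s: 4.35
position: [0.4973, 0.0365, 0.108]
tool_rot: [[0.001, 0.198, 0.98], [0.0, 0.98, -0.198], [-1.0, 0.0, 0.001]]
ft_force: [0.0, 0.1, -0.2]
width: 0.0617
t 4.35 p [0.4973 0.0365 0.108 ] yaw -0.1991 down [ 0.0006  0.0001 -1.    ] q7 -0.1988070188778882 f [ 0.0477  0.0624 -0.1715] w 0.06170761605348042
```

View pics/s4a.png

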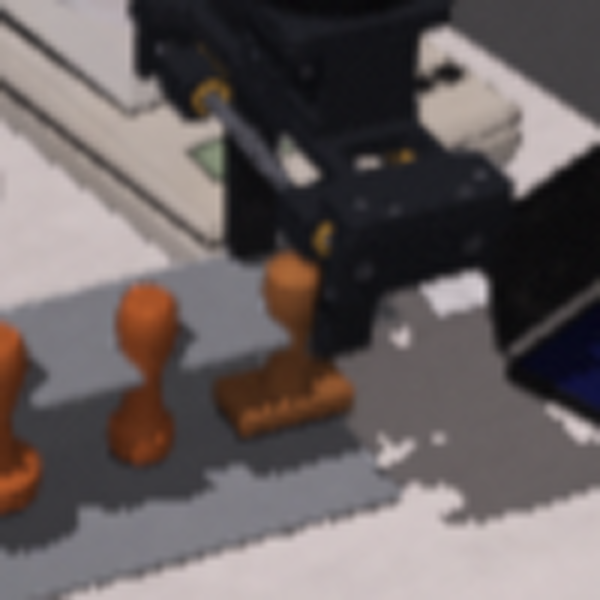

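View pics/d4a.png

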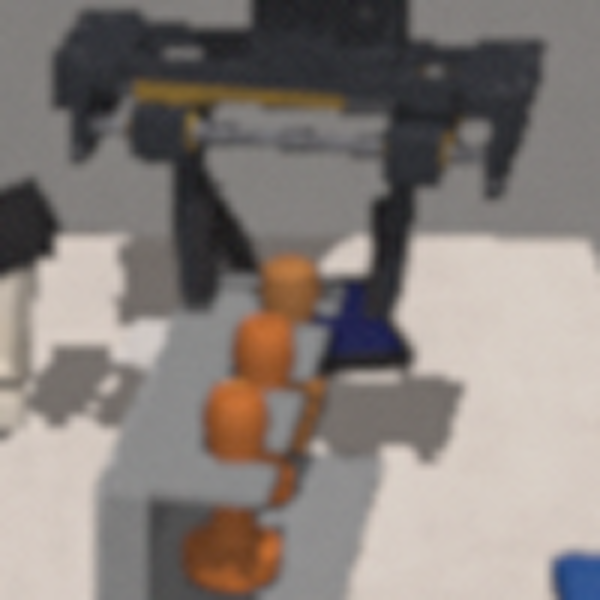

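The fingers straddle the knob just above the plate, so I'll close.

```bash
python3 -m pendant '[[[0,0,0,0],[0,0,0,0],[0,0,0,0],[0,0,0,0],[0,0,0,0],[0,0,0,0],[0,0,0,0],[0,0,0,0]]]' 0 40; python3 -m pendant '[[[-0.3,0,0,0],[-0.3,0,0,0],[-0.3,0,0,0],[-0.3,0,0,0],[-0.3,0,0,0],[-0.1,0,0,0],[0,0,0,0],[0,0,0,0]]]'; python3 -c "
from t import *
st()
snap('scene','s5.png');snap('side','d5.png')
crop('s5.png','s5a.png',330,190,430,290,6)
crop('d5.png','d5a.png',300,165,400,265,6)"
```

```text
time_s: 5.25
position: [0.4974, 0.0365, 0.1078]
tool_rot: [[0.001, 0.198, 0.98], [0.0, 0.98, -0.198], [-1.0, 0.0, 0.001]]
ft_force: [1.4, -0.7, 0.0]
width: 0.0234
time_s: 6.05
position: [0.4971, 0.0365, 0.1237]
tool_rot: [[-0.0, 0.198, 0.98], [0.0, 0.98, -0.198], [-1.0, 0.0, -0.0]]
ft_force: [0.0, -0.4, -0.2]
width: 0.0234
t 6.05 p [0.4971 0.0365 0.1237] yaw -0.199 down [-0.0001  0.0001 -1.    ] q7 -0.20129146054966982 f [ 0.0318 -0.3979 -0.1857] w 0.02344732144702617
```

View pics/s5a.png

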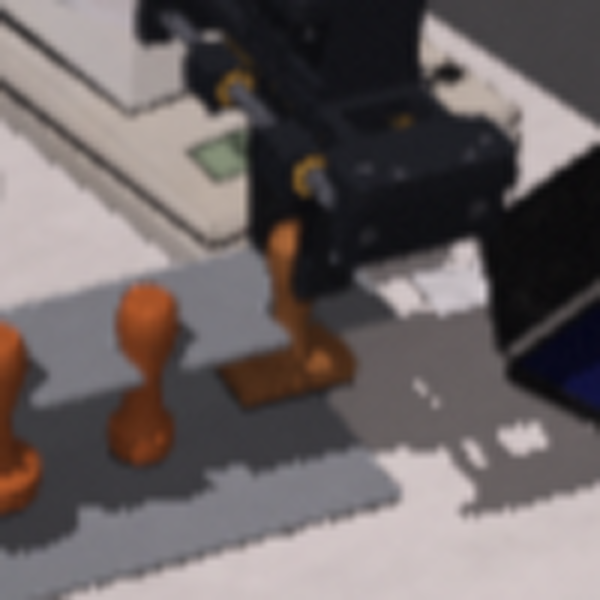

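View pics/d5a.png

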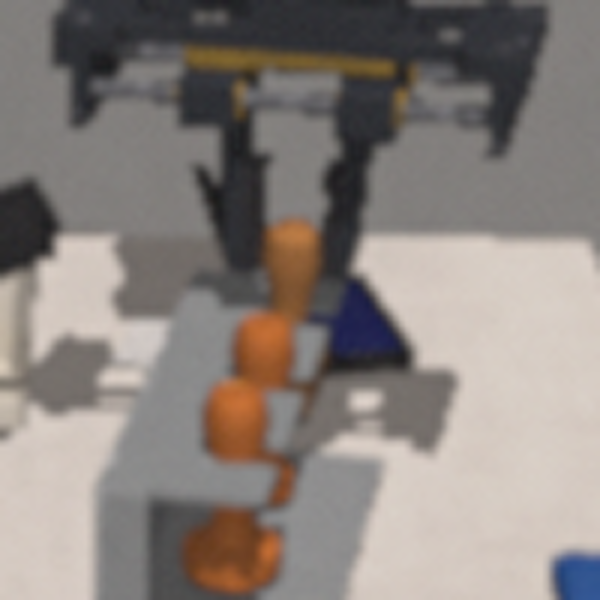

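```bash
python3 -c "
from t import *
snap('wrist','w5.png');crop('w5.png','w5a.png',215,190,415,340,4)"
```

```text
(no output)
```

View pics/w5a.png

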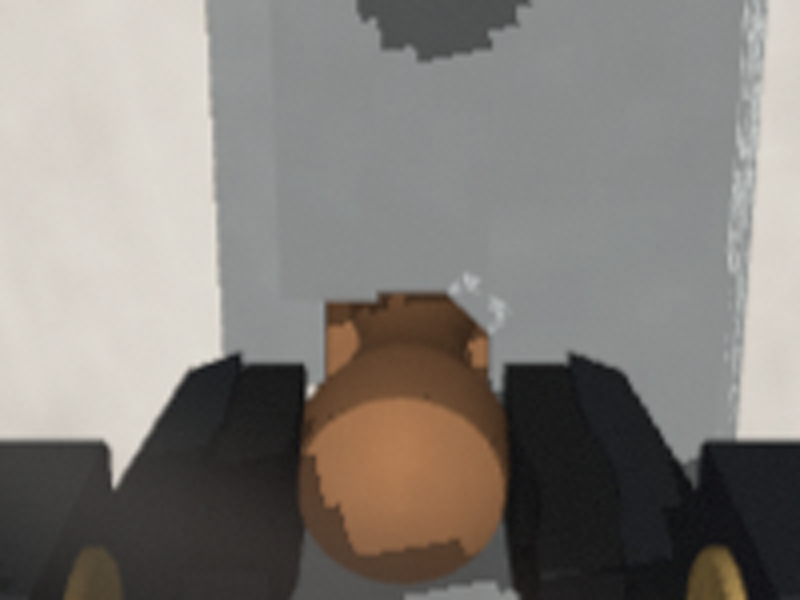

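```bash
cat > ov.py <<'E'
from t import *
# wireframe of stamp: top point p, roll a about jaw axis, foot yaw
def wire(c,im,top,axis,yaw,col):
    # axis: unit vec up handle ; long side dir from yaw
    l=np.array([np.cos(yaw),np.sin(yaw),0]);l-=axis*(l@axis);l/=np.linalg.norm(l);s=np.cross(axis,l)
    face=top-.076*axis
    def poly(pts):
        q=np.array([proj(c,p) for p in pts]);cv2.polylines(im,[np.round(q*8).astype(np.int32)],True,col,1,cv2.LINE_AA,3)
    for h in(0,.014):poly([face+axis*h+l*.026*a+s*.014*b for a,b in((1,1),(1,-1),(-1,-1),(-1,1))])
    t=np.linspace(0,2*np.pi,24)
    for h,r in((.014,.010),(.037,.0075),(.062,.013)):poly([face+axis*h+r*(l*np.cos(k)+s*np.sin(k)) for k in t])
E
python3 - <<'E'
from ov import *
o=st();ja=o['tool_rot'][:,2];up=np.array([0,0,1.]);yy=np.cross(up,ja)
S=ctrl.get_calibration('scene');W=ctrl.get_calibration('wrist')
from scipy.spatial.transform import Rotation as Ro
for roll,nm in((0,'a'),(.4,'b')):
    ax=Ro.from_rotvec(ja*roll).apply(up);top=o['position']+[0,0,.0025]-.0*ax
    for c,f,cr in((S,'s5.png',(330,190,430,290,6)),(W,'w5.png',(215,190,415,340,4))):
        im=cv2.imread('pics/'+f);x0,y0,x1,y1,s=cr
        big=cv2.resize(im,None,fx=s,fy=s,interpolation=cv2.INTER_CUBIC)
        c2=dict(c);
        for k in('fx','fy'):c2[k]=c[k]*s
        c2['cx']=(c['cx']+.5)*s-.5;c2['cy']=(c['cy']+.5)*s-.5
        wire(c2,big,top,ax,-.199,(0,255,0));cv2.imwrite('pics/ov_'+nm+f,big[y0*s:y1*s,x0*s:x1*s])
E
```

```text
t 6.2 p [0.497  0.0365 0.1236] yaw -0.199 down [-0.0003  0.     -1.    ] q7 -0.20124164956415327 f [ 0.5593 -0.2871 -0.1105] w 0.023451669244373984
```

View pics/ov_as5.png

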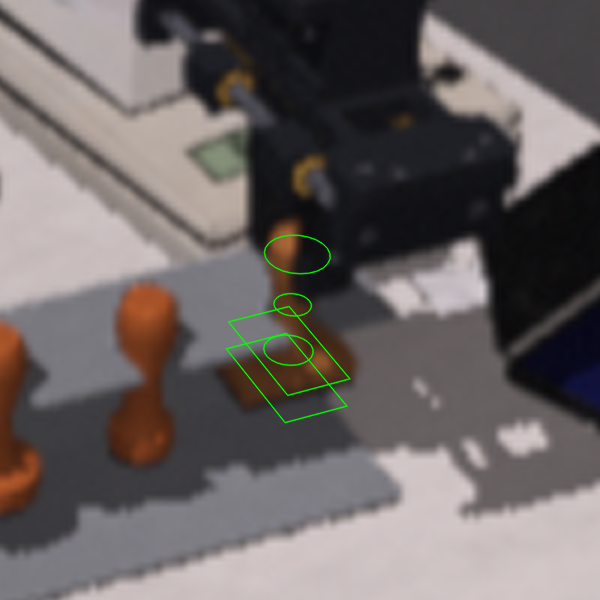

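View pics/ov_bs5.png

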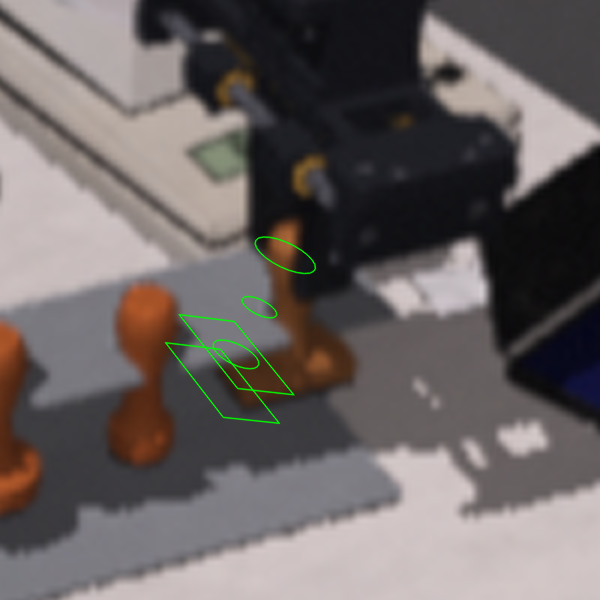

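View pics/ov_aw5.png

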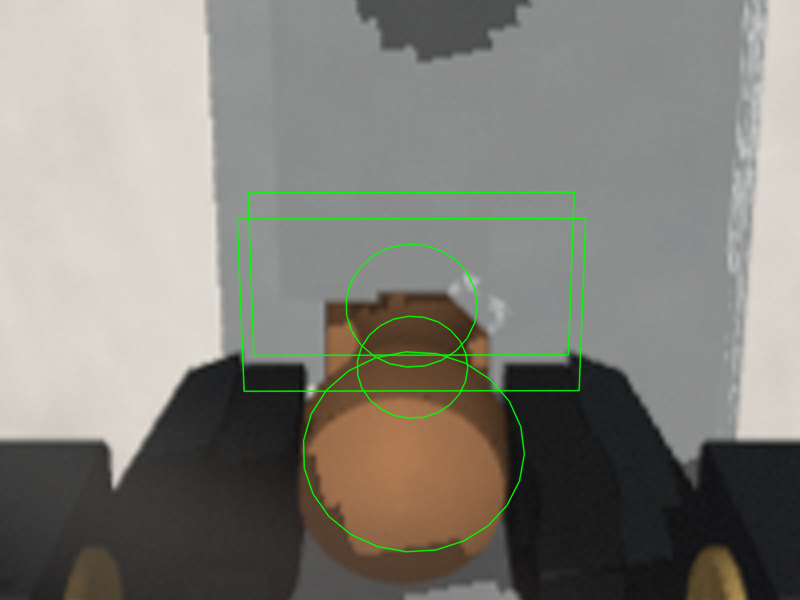

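```bash
python3 - <<'E'
from ov import *
S=ctrl.get_calibration('scene');D=ctrl.get_calibration('side')
up=np.array([0,0,1.])
tiles=[]
for c,f,cr in((S,'scene0.png',(345,215,405,275,6)),(D,'side0.png',(325,200,385,260,6))):
  for yaw in(None,-.199,-.199+1.57):
    im=cv2.imread('pics/'+f);x0,y0,x1,y1,s=cr
    big=cv2.resize(im,None,fx=s,fy=s,interpolation=cv2.INTER_CUBIC)
    c2=dict(c);
    for k in('fx','fy'):c2[k]=c[k]*s
    c2['cx']=(c['cx']+.5)*s-.5;c2['cy']=(c['cy']+.5)*s-.5
    if yaw is not None: wire(c2,big,np.array([.4974,.0362,.110]),up,yaw,(0,255,0))
    tiles.append(big[y0*s:y1*s,x0*s:x1*s])
g=np.vstack([np.hstack(tiles[:3]),np.hstack(tiles[3:])]);g=cv2.resize(g,(800,533));cv2.imwrite('pics/g1.png',g)
E
```

```text
(no output)
```

View pics/g1.png

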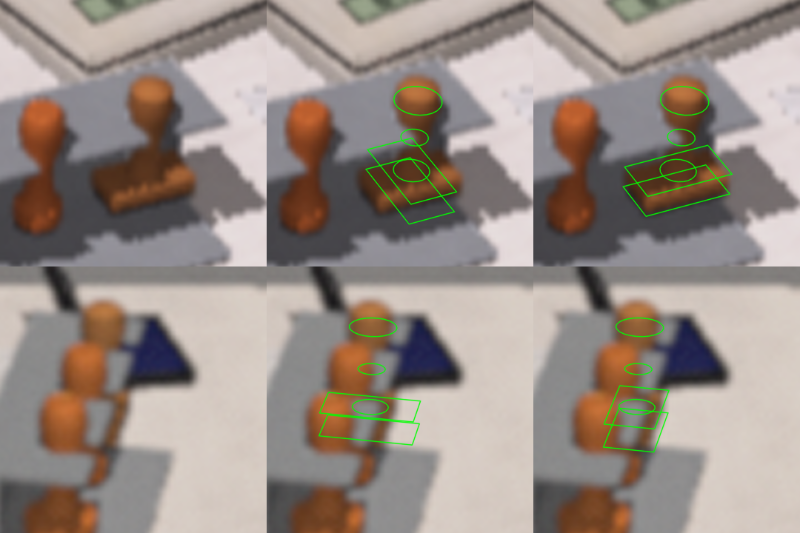

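The overlay shows that the foot's long side lies along the row, not front to back as the text says. I'll fit the tilt after the lift using this yaw.

```bash
cat >> ov.py <<'E'
from scipy.spatial.transform import Rotation as Ro
def big(c,f,cr):
    im=cv2.imread('pics/'+f);x0,y0,x1,y1,s=cr;c2=dict(c)
    b=cv2.resize(im[y0:y1,x0:x1],None,fx=s,fy=s,interpolation=cv2.INTER_CUBIC)
    for k in('fx','fy'):c2[k]=c[k]*s
    c2['cx']=(c['cx']+.5-x0)*s-.5;c2['cy']=(c['cy']+.5-y0)*s-.5
    return c2,b
# pose about grasp point g: roll about jaw axis, grip distance below top
def stampw(c,f,cr,g,ja,roll,gd,yaw,off=0.,slip=0):
    c2,b=big(c,f,cr);ax=Ro.from_rotvec(ja*roll).apply([0,0,1.])
    y=np.cross([0,0,1.],ja)
    wire(c2,b,g+gd*ax+y*off,ax,yaw,(0,255,0));return b
E
python3 - <<'E'
from ov import *
o=st();ja=o['tool_rot'][:,2];g=o['position']+[0,0,.002]
S=ctrl.get_calibration('scene');W=ctrl.get_calibration('wrist');D=ctrl.get_calibration('side')
rows=[]
for c,f,cr in((S,'s5.png',(345,205,405,265,6)),(W,'w5.png',(260,230,380,350,3)),(D,'d5.png',(325,190,385,250,6))):
    rows.append(np.hstack([stampw(c,f,cr,g,ja,r,.0005,-.199+1.57) for r in(0,-.2,-.4)]))
cv2.imwrite('pics/g2.png',cv2.resize(np.vstack(rows),(600,600)))
E
```

```text
t 6.2 p [0.497  0.0365 0.1236] yaw -0.199 down [-0.0003  0.     -1.    ] q7 -0.20124164956415327 f [ 0.5593 -0.2871 -0.1105] w 0.023451669244373984
```

View pics/g2.png

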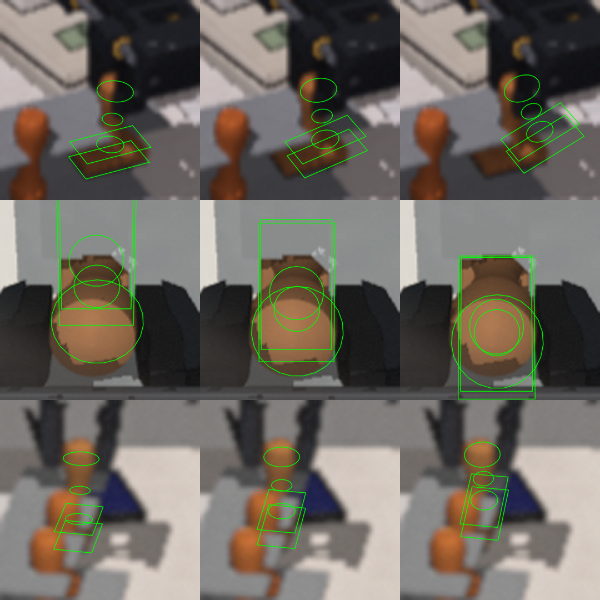

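```bash
python3 - <<'E'
from ov import *
o=st();ja=o['tool_rot'][:,2];g=o['position']+[0,0,.002]
S=ctrl.get_calibration('scene')
cr=(355,215,400,265,8)
t=[big(S,'s5.png',cr)[1]]+[stampw(S,'s5.png',cr,g,ja,r,.0005,-.199+1.57) for r in(.1,0,-.1)]
cv2.imwrite('pics/g3.png',cv2.resize(np.vstack([np.hstack(t[:2]),np.hstack(t[2:])]),(540,600)))
E
```

```text
t 6.2 p [0.497  0.0365 0.1236] yaw -0.199 down [-0.0003  0.     -1.    ] q7 -0.20124164956415327 f [ 0.5593 -0.2871 -0.1105] w 0.023451669244373984
```

View pics/g3.png

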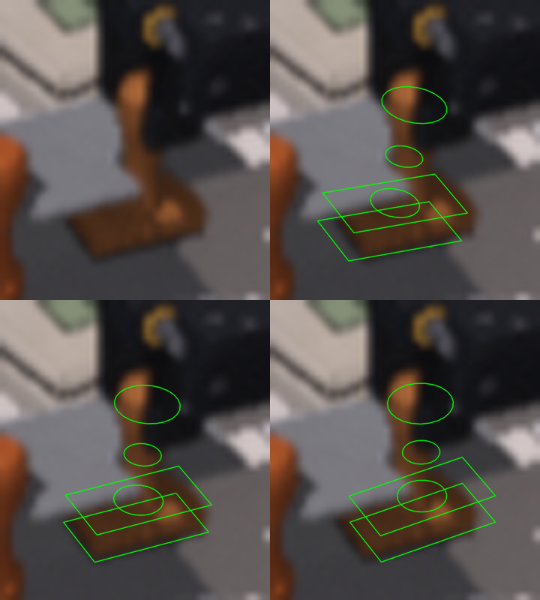

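Roll zero fits: the stamp is upright and lifted 16 mm. Next I draw it out along -x.

```bash
python3 -m pendant '[[[0,0,-0.5,0],[0,0,-0.8,0],[0,0,-0.8,0],[0,0,-0.8,0],[0,0,-0.8,0],[0,0,-0.8,0],[0,0,-0.8,0],[0,0,-0.8,0]]]'; python3 -m pendant '[[[0,0,-1.2,0],[0,0,-1,0],[0,0,-0.7,0],[0,0,0,0],[-1,0,0,0],[-2,0,0,0],[-2,0,0,0],[0,0,0,0]]]'; python3 -c "
from t import *
st()
snap('scene','s6.png');snap('side','d6.png');snap('wrist','w6.png')
crop('s6.png','s6a.png',310,175,450,290,5)
crop('d6.png','d6a.png',300,145,440,265,5)"
```

```text
time_s: 7.0
position: [0.4367, 0.0488, 0.1238]
tool_rot: [[0.0, 0.198, 0.98], [0.0, 0.98, -0.198], [-1.0, 0.0, 0.0]]
ft_force: [0.2, 0.4, -0.3]
width: 0.0233
time_s: 7.8
position: [0.4107, 0.0544, 0.1759]
tool_rot: [[0.005, 0.198, 0.98], [0.001, 0.98, -0.198], [-1.0, 0.002, 0.005]]
ft_force: [-0.2, -0.5, -0.4]
width: 0.0238
t 7.8 p [0.4107 0.0544 0.1759] yaw -0.1996 down [ 0.0055  0.0009 -1.    ] q7 -0.2442181124839553 f [-0.2476 -0.4696 -0.4325] w 0.023839145315490782
```

View pics/s6a.png

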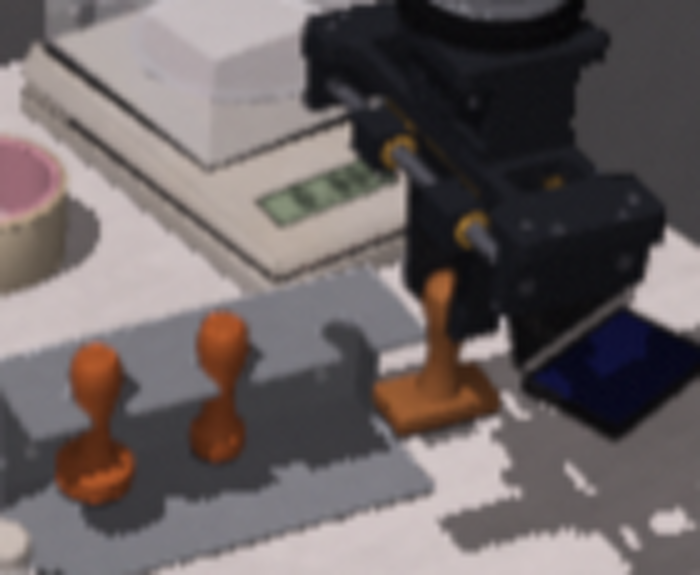

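View pics/d6a.png

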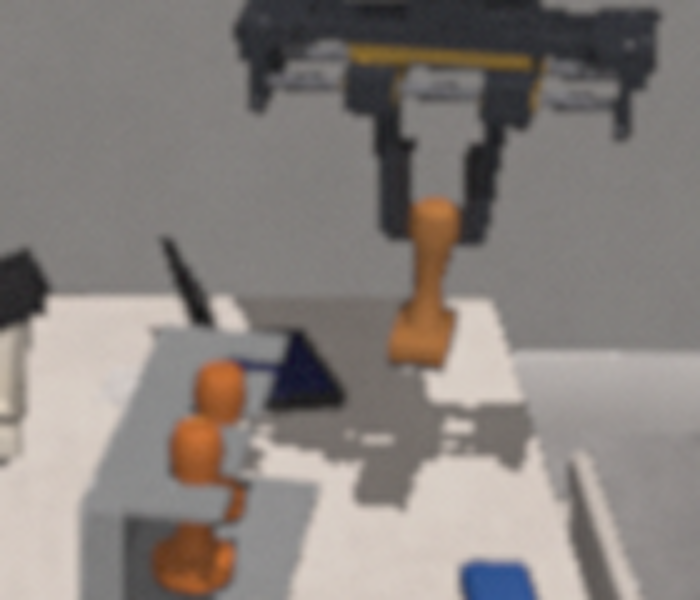

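View pics/w6.png

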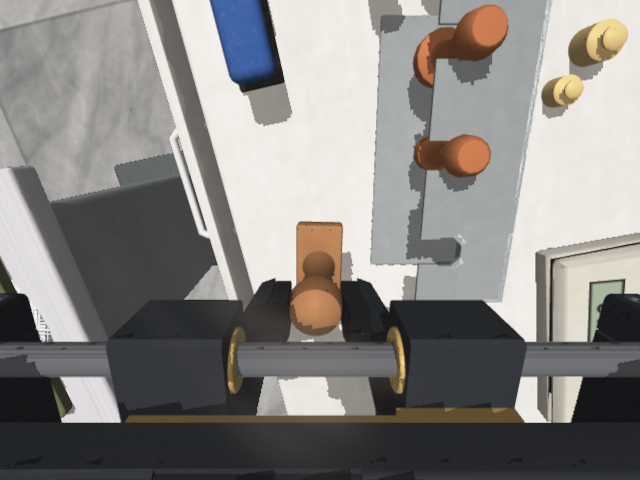

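The stamp is out and upright, with its foot's long side along tool y (image (297–342, 222–280)). I'll fit the foot yaw and tilt more closely.

```bash
python3 - <<'E'
from ov import *
o=st();ja=o['tool_rot'][:,2];g=o['position']+[0,0,.002]
W=ctrl.get_calibration('wrist');S=ctrl.get_calibration('scene');D=ctrl.get_calibration('side')
cr=(270,205,370,345,4)
a=big(W,'w6.png',cr)[1];b=stampw(W,'w6.png',cr,g,ja,0,.0,1.372)
cv2.imwrite('pics/g4.png',np.hstack([a,b]))
t=[stampw(S,'s6.png',(375,215,425,275,6),g,ja,r,0,1.372) for r in(0.05,0,-.05)]
t2=[stampw(D,'d6.png',(365,175,415,235,6),g,ja,r,0,1.372) for r in(0.05,0,-.05)]
cv2.imwrite('pics/g5.png',cv2.resize(np.vstack([np.hstack(t),np.hstack(t2)]),(750,600)))
E
```

```text
t 7.95 p [0.4091 0.0543 0.1737] yaw -0.199 down [ 0.0007  0.0002 -1.    ] q7 -0.24409646515106023 f [-0.4108 -0.673  -0.0008] w 0.023405902087601776
```

View pics/g4.png

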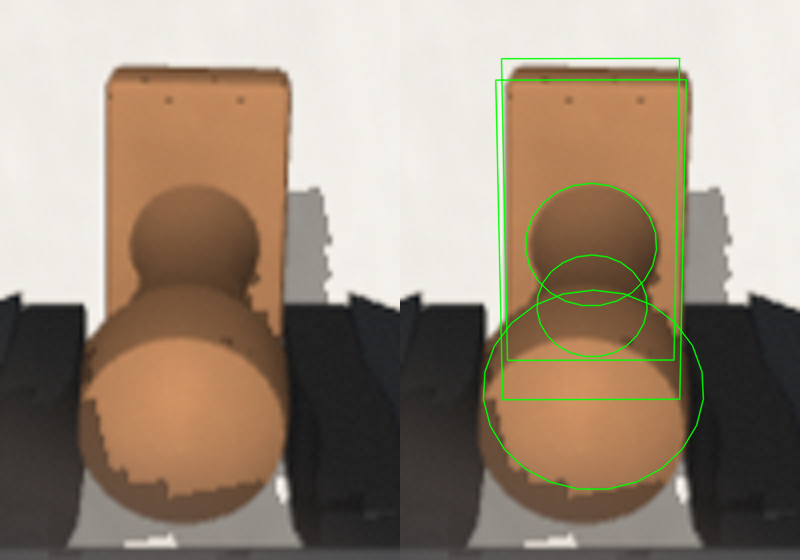

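View pics/g5.png

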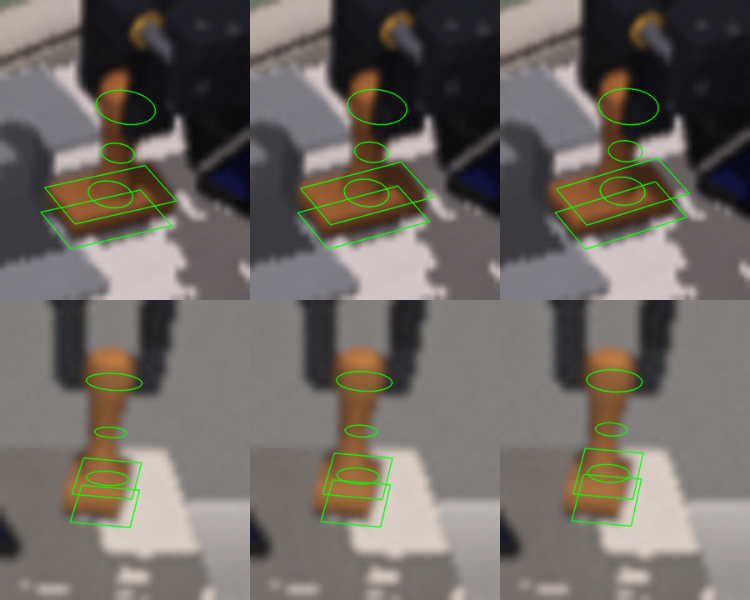

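```bash
python3 -m pendant '[[[-0.5,0,0,-0.1],[-0.5,0,0,-0.1],[0,0,0,-0.1],[0,0,0,-0.094],[0,0,0,0],[0,0,0,0],[0,0,0,0],[0,0,0,0]]]'; python3 -c "
from t import *
goto((.470,-.134,.110),.195)"
```

```text
time_s: 8.75
position: [0.4088, 0.0543, 0.1835]
tool_rot: [[-0.0, -0.193, 0.981], [-0.0, 0.981, 0.193], [-1.0, -0.0, -0.0]]
ft_force: [-0.6, 0.2, -0.6]
width: 0.0236
t 8.75 p [0.4088 0.0543 0.1835] yaw 0.1941 down [-0.0003 -0.0001 -1.    ] q7 -0.027830607697835824 f [-0.6287  0.2244 -0.6167] w 0.023575625696482992
need shift cm [  7.354  -19.6591   2.3725] turn -0.0009262873399475957
```

```bash
python3 -m pendant '[[[0,-1.5,0,0],[0,-3,0.4,0],[0,-3.5,0.4,0],[0,-3.5,0.4,0],[0,-3.5,0.4,0],[0,-3,0.4,0],[0,-1.66,0.37,0],[0,0,0,0]]]';  python3 -c "
from t import *
goto((.470,-.134,.110),.195)
snap('scene','s7.png');snap('side','d7.png');snap('wrist','w7.png')
crop('s7.png','s7a.png',350,150,490,280,4)"
```

```text
time_s: 9.55
position: [0.4709, -0.1367, 0.1836]
tool_rot: [[0.001, -0.189, 0.982], [-0.001, 0.982, 0.189], [-1.0, -0.002, 0.001]]
ft_force: [0.3, -0.3, -0.5]
width: 0.0237
t 9.55 p [ 0.4709 -0.1367  0.1836] yaw 0.1898 down [ 0.0014 -0.0015 -1.    ] q7 0.2997833506832801 f [ 0.3123 -0.2551 -0.5213] w 0.023706655046462216
need shift cm [ 7.3618  0.295  -0.0439] turn -0.005243830600822008
```

View pics/s7a.png

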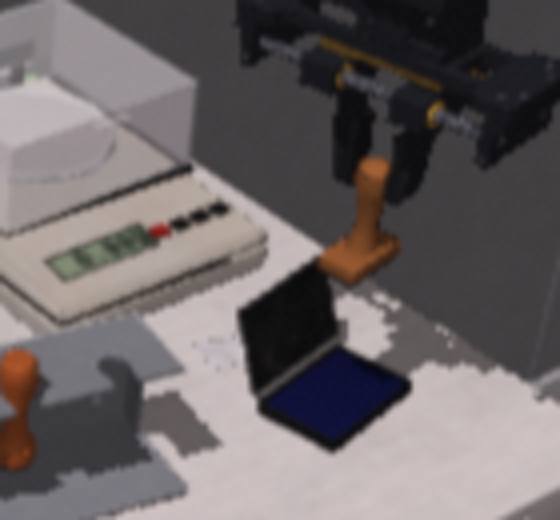

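View pics/w7.png

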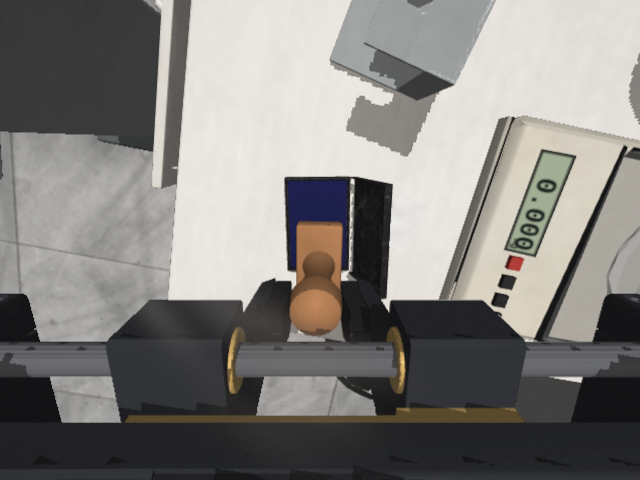

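```bash
python3 -c "
from h import *
crop('w7.png','w7a.png',270,165,400,295,4.6)"
```

```text
(no output)
```

View pics/w7a.png

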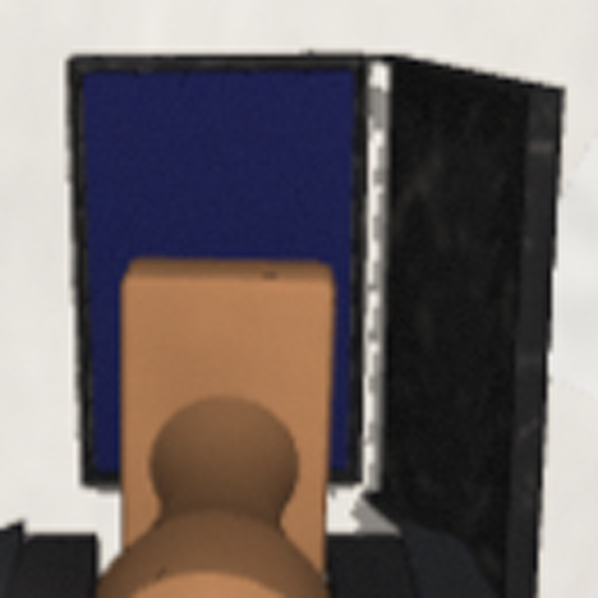

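```bash
python3 -c "
from t import *
W=ctrl.get_calibration('wrist');o=st()
b=lambda u,v:(270+(u+.5)/4.6-.5,165+(v+.5)/4.6-.5)
P=[onz(W,*b(*p),.011) for p in((84,72),(355,72),(348,470),(92,472))];c=np.mean(P,0);print(P,c)
print(-np.arctan2(*(P[0]-P[3])[:2]),-np.arctan2(*(P[1]-P[2])[:2]),[np.linalg.norm(P[i]-P[(i+1)%4]) for i in range(4)])
goto((c[0],c[1],.1),.195)"
```

```text
t 9.7 p [ 0.4696 -0.1325  0.1835] yaw 0.1963 down [-0.0012  0.0011 -1.    ] q7 0.29945184131218205 f [-0.7455 -0.9026 -0.6775] w 0.0235081882485967
[array([ 0.4361, -0.0986,  0.011 ]), array([ 0.4883, -0.0883,  0.011 ]), array([ 0.5052, -0.1701,  0.011 ]), array([ 0.4521, -0.181 ,  0.011 ])] [ 0.4704 -0.1345  0.011 ]
0.1910089542890769 0.20322340388139118 [np.float64(0.05320012024409842), np.float64(0.0834802613140928), np.float64(0.0542234845450691), np.float64(0.0839448075228225)]
t 9.7 p [ 0.4696 -0.1325  0.1835] yaw 0.1963 down [-0.0012  0.0011 -1.    ] q7 0.29945184131218205 f [-0.7455 -0.9026 -0.6775] w 0.0235081882485967
need shift cm [ 8.3505 -0.2253  0.0517] turn 0.0013026689129889135
```

```bash
python3 -m pendant '[[[0.8,-0.1,0,0],[1.5,0,0,0],[1.8,0,0,0],[1.8,0,0,0],[1.6,0,0,0],[1.0,0,0,0],[0.5,0,0,0],[0,0,0,0]]]'; python3 -m pendant '[[[0,0,0,0],[0.1,0,0,0],[0.1,0,0,0],[0.1,0,0,0],[0.1,0,0,0],[0,0,0,0],[0,0,0,0],[0,0,0,0]]]';python3 -c "
from t import *
st()
snap('scene','s8.png');snap('side','d8.png')
crop('s8.png','s8a.png',370,190,470,275,6)
crop('d8.png','d8a.png',320,165,420,245,6)"
```

```text
time_s: 10.5
position: [0.4701, -0.1344, 0.0932]
tool_rot: [[-0.001, -0.194, 0.981], [0.0, 0.981, 0.194], [-1.0, 0.001, -0.001]]
ft_force: [-0.6, 0.3, 0.7]
width: 0.0235
time_s: 11.3
position: [0.4704, -0.1349, 0.0897]
tool_rot: [[0.0, -0.194, 0.981], [0.0, 0.981, 0.194], [-1.0, 0.0, 0.0]]
ft_force: [0.8, -0.7, -0.5]
width: 0.0233
t 11.3 p [ 0.4704 -0.1349  0.0897] yaw 0.1951 down [ 0.      0.0001 -1.    ] q7 0.2838058588197489 f [ 0.8064 -0.657  -0.5314] w 0.023269133155592734
```

View pics/s8a.png

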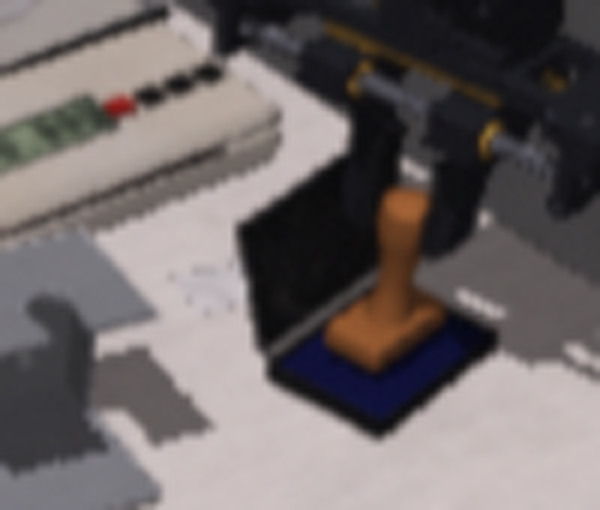

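View pics/d8a.png

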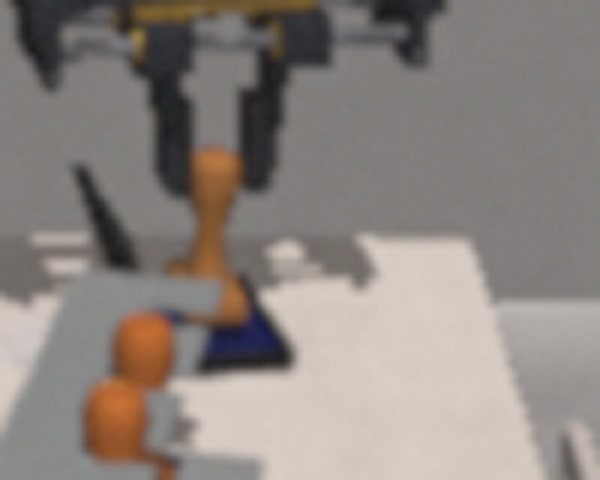

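The stamp is centred over the pad, about 5 mm above it, and the lid is clear. I'll lower it in small steps.

```bash
python3 -m pendant '[[[0.1,0,0,0],[0.1,0,0,0],[0.1,0,0,0],[0.1,0,0,0],[0.1,0,0,0],[0.05,0,0,0],[0,0,0,0],[0,0,0,0]]]'
```

```text
time_s: 12.2
position: [0.4711, -0.1349, 0.0858]
tool_rot: [[0.002, -0.194, 0.981], [-0.0, 0.981, 0.194], [-1.0, -0.001, 0.002]]
ft_force: [-1.4, 0.7, 18.4]
width: 0.0234
```

```bash
python3 -m pendant '[[[0.05,0,0,0],[0,0,0,0],[0,0,0,0],[0,0,0,0],[0,0,0,0],[0,0,0,0],[0,0,0,0],[0,0,0,0]]]'; python3 -c "
from t import *
st()
snap('scene','s9.png');snap('side','d9.png');snap('wrist','w9.png')
crop('s9.png','s9a.png',370,190,470,275,6)
crop('w9.png','w9a.png',250,180,390,340,3.7)"
```

```text
time_s: 13.0
position: [0.4714, -0.1349, 0.0857]
tool_rot: [[0.003, -0.194, 0.981], [-0.0, 0.981, 0.194], [-1.0, -0.001, 0.003]]
ft_force: [-2.3, 0.5, 22.4]
width: 0.0237
t 13.0 p [ 0.4714 -0.1349  0.0857] yaw 0.1953 down [ 0.003  -0.0005 -1.    ] q7 0.2830461246442324 f [-2.3341  0.4751 22.3997] w 0.023695005808474525
```

View pics/s9a.png

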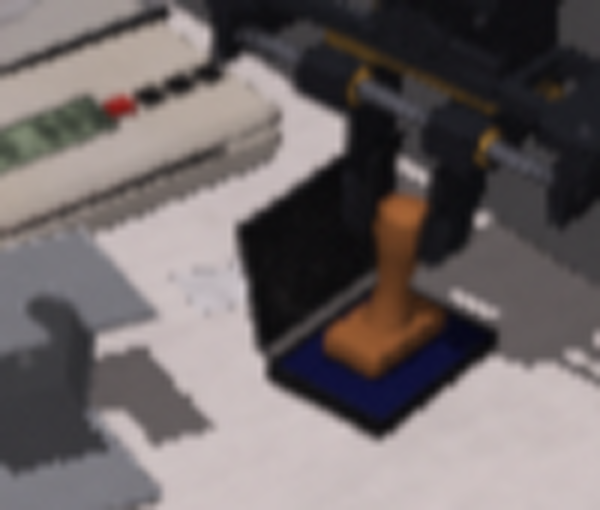

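View pics/w9a.png

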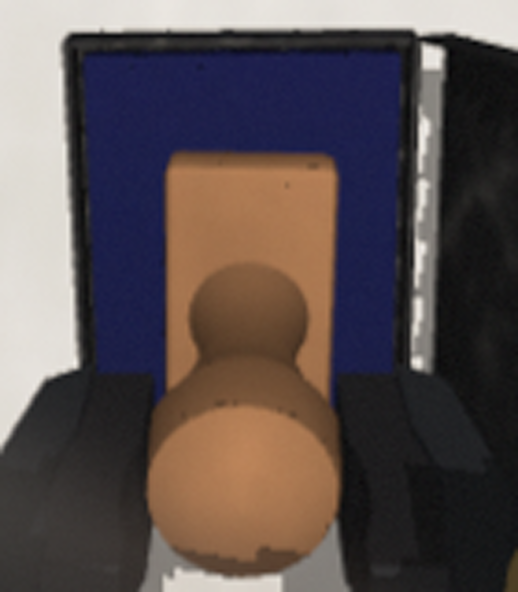

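```bash
python3 -m pendant '[[[0.05,0,0,0],[0.04,0,0,0],[0,0,0,0],[0,0,0,0],[0,0,0,0],[0,0,0,0],[0,0,0,0],[0,0,0,0]]]'; python3 -c "
from t import *
o=st();print(o['wrist_torque'])"
```

```text
time_s: 13.95
position: [0.4719, -0.1348, 0.0854]
tool_rot: [[0.004, -0.194, 0.981], [-0.001, 0.981, 0.194], [-1.0, -0.001, 0.004]]
ft_force: [-1.7, 1.7, 29.2]
width: 0.0234
t 13.95 p [ 0.4719 -0.1348  0.0854] yaw 0.1955 down [ 0.0044 -0.0005 -1.    ] q7 0.2829481957850658 f [-1.65    1.6742 29.1681] w 0.02335405847860076
[0.2953 0.7184 0.0439]
```

```bash
python3 -m pendant '[[[-0.2,0,0,0],[-0.2,0,0,0],[-0.5,0,0,0],[-1.5,0,0,0],[-2.5,0,0,0],[-3,0,0,0],[-3,0,0,0],[-2,0,0,0]]]'; python3 -c "
from t import *
snap('wrist','w10.png');crop('w10.png','w10a.png',250,180,390,340,3.7)
goto((.4402,.405,.215),.12)"
```

```text
time_s: 14.75
position: [0.4707, -0.1351, 0.2135]
tool_rot: [[0.001, -0.194, 0.981], [-0.0, 0.981, 0.194], [-1.0, -0.0, 0.001]]
ft_force: [0.8, -0.3, -0.4]
width: 0.0237
t 14.8 p [ 0.472  -0.1354  0.2157] yaw 0.1946 down [ 0.0055 -0.0011 -1.    ] q7 0.3067761023885176 f [ 1.0569 -0.0603  1.9225] w 0.02366290706738017
need shift cm [-0.0097 53.6364  7.333 ] turn 0.07459040292724772
```

View pics/w10a.png

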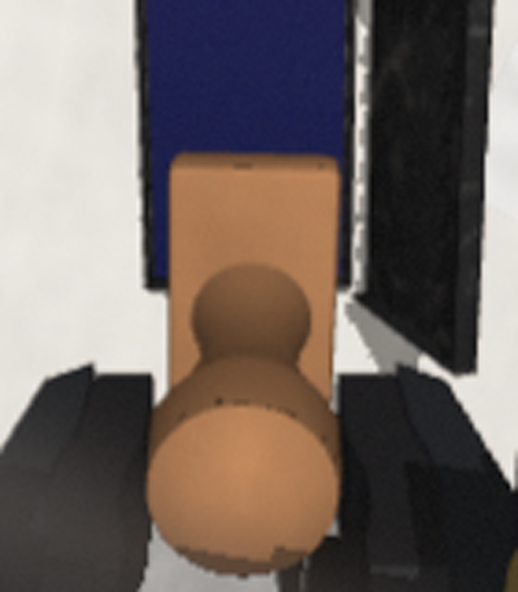

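```bash
python3 -m pendant '[[[0,1,0.1,0],[0,2,0.3,0],[0,3,0.4,0],[0,4,0.5,0],[0,4,0.5,0],[0,4,0.5,0],[0,4,0.5,0],[0,4,0.5,0]]]'; python3 -m pendant '[[[0,4,0.6,0],[0,4,0.6,0],[0,4,0.6,0],[0,4,0.6,0],[0,3,0.4,0],[0,2,0.3,0.03],[0,1,0.1,0.044],[0,0,0,0]]]'; python3 -c "
from t import *
snap('wrist','w11.png')
goto((.4402,.405,.12),.12)"
```

```text
time_s: 15.6
position: [0.4507, 0.1286, 0.2104]
tool_rot: [[-0.003, -0.195, 0.981], [-0.001, 0.981, 0.195], [-1.0, -0.0, -0.003]]
ft_force: [0.0, 0.3, 0.1]
width: 0.0235
time_s: 16.4
position: [0.4393, 0.3507, 0.21]
tool_rot: [[-0.002, -0.125, 0.992], [-0.001, 0.992, 0.125], [-1.0, -0.001, -0.003]]
ft_force: [-0.4, -0.1, -1.7]
width: 0.0236
t 16.45 p [0.4399 0.349  0.2102] yaw 0.124 down [-0.0023 -0.002  -1.    ] q7 -0.5487538669720894 f [ 0.6392 -0.5193 -1.7666] w 0.023269305603476353
need shift cm [9.0112 5.573  0.7478] turn 0.004045027449698146
```

View pics/w11.png

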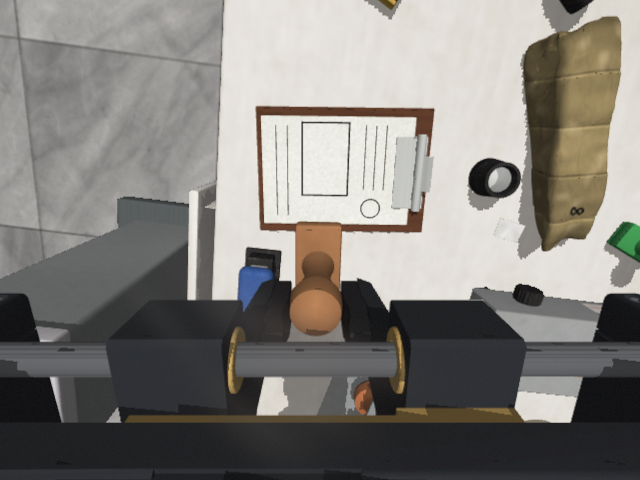

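The whole clipboard is in view: the printed rectangle's corners are near (302,122), (350,122), (348,196) and (302,195). I'll enlarge to measure them.

```bash
python3 -c "
from t import *
import os
st();W,_=snap('wrist','w12.png');st();import pickle;pickle.dump(W,open('w12.pkl','wb'))
crop('w12.png','w12a.png',280,105,370,255,4)"
```

```text
t 16.45 p [0.4399 0.349  0.2102] yaw 0.124 down [-0.0023 -0.002  -1.    ] q7 -0.5487538669720894 f [ 0.6392 -0.5193 -1.7666] w 0.023269305603476353
t 16.5 p [0.4404 0.3479 0.2105] yaw 0.1224 down [-0.0019 -0.0024 -1.    ] q7 -0.5485453433251949 f [-0.3763  0.1052 -0.8151] w 0.023860859129433993
```

View pics/w12a.png

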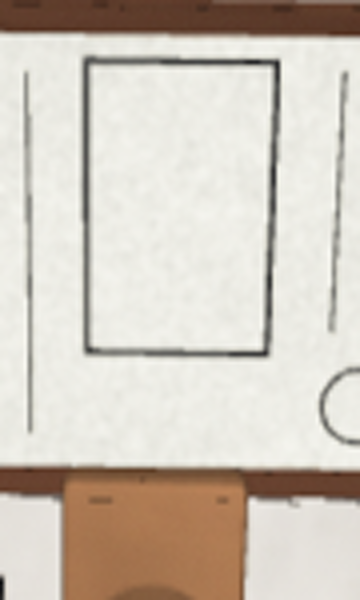

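```bash
python3 -c "
from t import *
import pickle
W=pickle.load(open('w12.pkl','rb'))
b=lambda u,v:(280+(u+.5)/4-.5,105+(v+.5)/4-.5)
P=[onz(W,*b(*p),.004) for p in((87,61),(277,63),(267,353),(88,350))];c=np.mean(P,0);print(P,c)
yaw=(-np.arctan2(*(P[0]-P[3])[:2])-np.arctan2(*(P[1]-P[2])[:2]))/2
print(yaw,[np.linalg.norm(P[i]-P[(i+1)%4]) for i in range(4)])
# foot top-face edge (z = TCP-.0738+.014)
q=[onz(W,*b(*p),.2104-.0738+.014) for p in((64,483),(244,483),(244,590),(64,590))];print(q)
goto((c[0],c[1],.12),yaw)"
```

```text
[array([0.4135, 0.4389, 0.004 ]), array([0.4586, 0.4439, 0.004 ]), array([0.4665, 0.3751, 0.004 ]), array([0.4214, 0.3703, 0.004 ])] [0.44  0.407 0.004]
0.11389092020769245 [np.float64(0.045346445206979676), np.float64(0.06932664512775744), np.float64(0.045390321786656584), np.float64(0.06903834317933537)]
[array([0.4239, 0.3729, 0.1506]), array([0.4501, 0.3761, 0.1506]), array([0.4525, 0.3597, 0.1506]), array([0.4257, 0.3564, 0.1506])]
t 16.5 p [0.4404 0.3479 0.2105] yaw 0.1224 down [-0.0019 -0.0024 -1.    ] q7 -0.5485453433251949 f [-0.3763  0.1052 -0.8151] w 0.023860859129433993
need shift cm [9.0397 5.8969 0.6998] turn 0.008527449532402365
```

```bash
python3 -m pendant '[[[0,1,0.1,0.005],[0,1.5,0.2,0],[0,1.8,0.2,0],[0,1.0,0.1,0],[0,0.5,0.1,0],[0,0,0,0],[0,0,0,0],[0,0,0,0]]]'; python3 -m pendant '[[[1,0,0,0],[1.5,0,0,0],[2,0,0,0],[2,0,0,0],[1.5,0,0,0],[1,0,0,0],[0,0,0,0],[0,0,0,0]]]'; python3 -c "
from t import *
goto((.440,.4065,.0886),.117)
snap('scene','s13.png');snap('side','d13.png');W,_=snap('wrist','w13.png')
crop('s13.png','s13a.png',190,260,320,385,4.6)
crop('d13.png','d13a.png',310,215,440,365,4)
crop('w13.png','w13a.png',250,120,390,340,2.7)
goto((.440,.4065,.0886),.117)"
```

```text
time_s: 17.3
position: [0.4419, 0.406, 0.2118]
tool_rot: [[-0.0, -0.115, 0.993], [-0.001, 0.993, 0.115], [-1.0, -0.001, -0.0]]
ft_force: [1.1, -0.9, -1.8]
width: 0.0235
time_s: 18.1
position: [0.4419, 0.407, 0.1219]
tool_rot: [[0.0, -0.115, 0.993], [0.0, 0.993, 0.115], [-1.0, 0.0, 0.0]]
ft_force: [-0.6, 0.1, -0.0]
width: 0.0235
t 18.1 p [0.4419 0.407  0.1219] yaw 0.1157 down [ 0.0002  0.0001 -1.    ] q7 -0.6092816999244101 f [-0.6402  0.1094 -0.0228] w 0.023466939458705365
need shift cm [ 3.3346 -0.0252 -0.1903] turn -0.0012795442365205467
t 18.25 p [0.4421 0.4074 0.1227] yaw 0.116 down [ 0.0013  0.0012 -1.    ] q7 -0.6092508074653137 f [ 0.0088 -0.9526  0.0057] w 0.02284030188990271
need shift cm [ 3.4084 -0.0694 -0.2259] turn -0.00102335580294044
```

View pics/d13a.png

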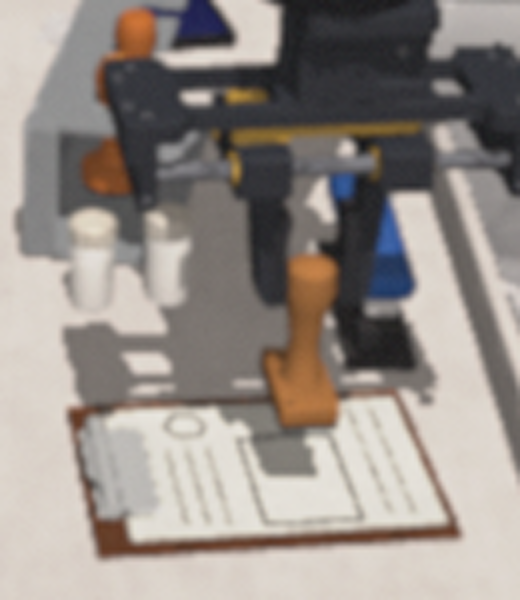

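View pics/w13a.png

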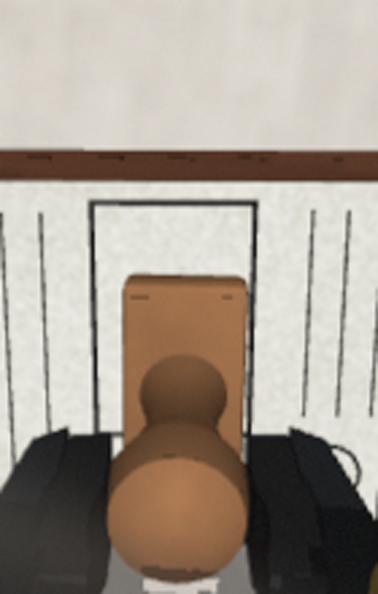

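View pics/s13a.png

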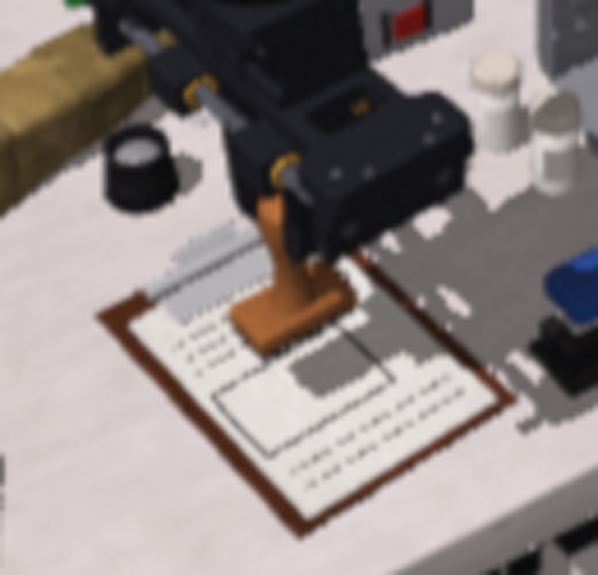

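It's upright, above the box and about 2 mm too far to +x. I'll correct that and lower it gently.

```bash
python3 -m pendant '[[[0.4,0,-0.1,0],[0.6,-0.03,-0.1,0],[0.7,0,0,0],[0.7,0,0,0],[0.5,0,0,0],[0.3,0,0,0],[0.1,0,0,0],[0.05,0,0,0]]]'; python3 -m pendant '[[[0,0,0,0],[0,0,0,0],[0,0,0,0],[0,0,0,0],[0,0,0,0],[0,0,0,0],[0,0,0,0],[0,0,0,0]]]'; python3 -c "
from t import *
goto((.440,.4065,.0886),.117)
snap('scene','s14.png');snap('side','d14.png');W,_=snap('wrist','w14.png')
import pickle;pickle.dump(W,open('w14.pkl','wb'))
crop('s14.png','s14a.png',190,260,320,385,4.6)
crop('d14.png','d14a.png',345,275,435,355,7)
crop('w14.png','w14a.png',240,120,400,340,2.7)
goto((.440,.4065,.0886),.117)"
```

```text
time_s: 19.05
position: [0.4398, 0.4065, 0.0882]
tool_rot: [[0.0, -0.116, 0.993], [0.0, 0.993, 0.116], [-1.0, 0.0, 0.0]]
ft_force: [-0.1, -0.1, -0.4]
width: 0.0235
time_s: 19.85
position: [0.4397, 0.4065, 0.0883]
tool_rot: [[-0.0, -0.116, 0.993], [0.0, 0.993, 0.116], [-1.0, 0.0, -0.0]]
ft_force: [-0.1, 0.4, -0.9]
width: 0.0235
t 19.85 p [0.4397 0.4065 0.0883] yaw 0.116 down [-0.  0. -1.] q7 -0.6075491624058605 f [-0.0895  0.3603 -0.8929] w 0.023486471073769343
need shift cm [-0.0294 -0.0014  0.0319] turn -0.0009782193683909313
t 20.0 p [0.4397 0.4065 0.0883] yaw 0.116 down [ 0.      0.0001 -1.    ] q7 -0.6075327758647076 f [ 1.0382  0.5415 -0.3165] w 0.023735185506559946
need shift cm [-0.0251 -0.0032  0.0304] turn -0.0009822353555151153
```

View pics/d14a.png

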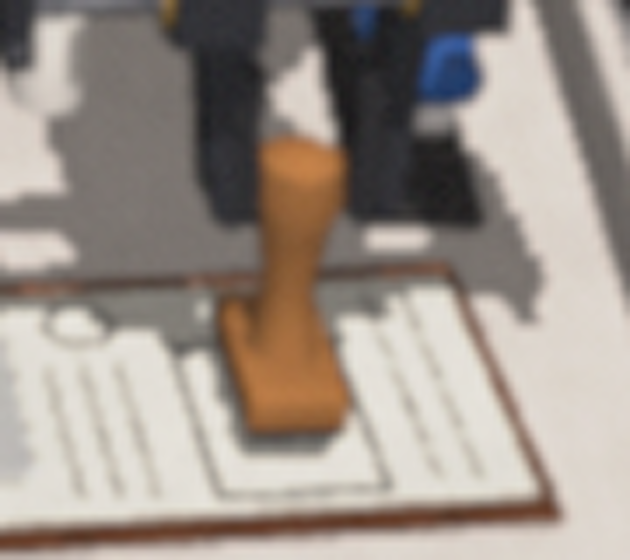

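View pics/w14a.png

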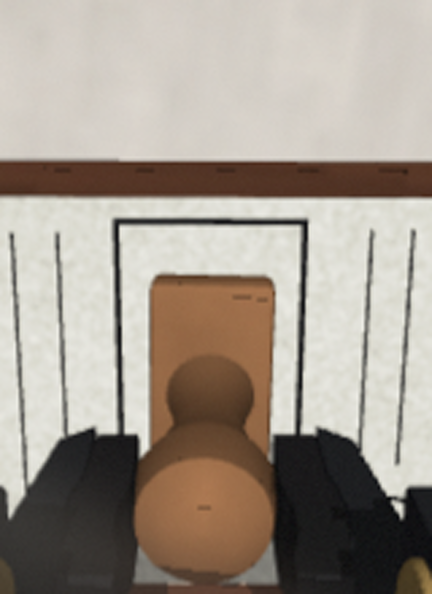

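View pics/s14a.png

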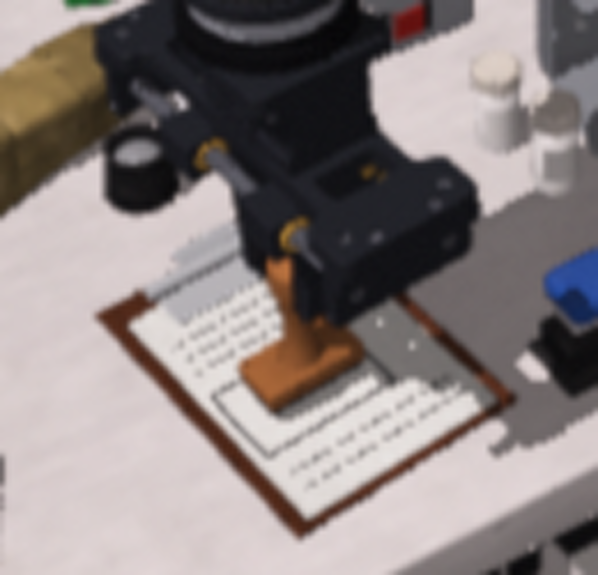

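The stamp is inside the rectangle with a visible gap of shadow below it. I'll check its height and centring numerically.

```bash
python3 - <<'E'
from ov import *
import pickle
W=pickle.load(open('w14.pkl','rb'));D=ctrl.get_calibration('side');S=ctrl.get_calibration('scene')
o=st();p=o['position'];l=np.array([-np.sin(.116),np.cos(.116),0]);s=np.array([l[1],-l[0],0])
b=lambda u,v:(345+(u+.5)/7-.5,275+(v+.5)/7-.5)
# front box edge in side -> shift calibration error
for q in((222,495),(388,488)):print('box',onz(D,*b(*q),.004))
for z in(.010,.014,.018):
    print(z,[onz(D,*b(*q),z) for q in((252,432),(338,430))])
print('pred', [p+l*.026+s*k*.014 for k in(1,-1)])
w=lambda u,v:(240+(u+.5)/2.7-.5,120+(v+.5)/2.7-.5)
print('wbox',[onz(W,*w(*q),.004) for q in((117,221),(306,222),(122,430),(298,430))])
print('wfoot',[onz(W,*w(*q),.028) for q in((151,284),(274,284))])
T=[]
for c,f,cr in((D,'d14.png',(360,280,420,350,6)),(S,'s14.png',(225,300,285,370,6))):
    T.append(stampw(c,f,cr,np.array([p[0],p[1],.090]),o['tool_rot'][:,2],0,0,.116+1.5708))
    c2,im=big(c,f,cr)
    q=[];B=np.array([.440,.4065,.004]);y=np.array([-np.sin(.116),np.cos(.116),0]);x=np.array([y[1],-y[0],0])
    for i,j in((1,1),(1,-1),(-1,-1),(-1,1)):q.append(proj(c2,B+x*i*.022+y*j*.034))
    cv2.polylines(T[-1],[np.round(np.array(q)*8).astype(np.int32)],True,(255,0,0),1,cv2.LINE_AA,3)
cv2.imwrite('pics/g6.png',np.hstack(T))
E
```

```text
t 20.0 p [0.4397 0.4065 0.0883] yaw 0.116 down [ 0.      0.0001 -1.    ] q7 -0.6075327758647076 f [ 1.0382  0.5415 -0.3165] w 0.023735185506559946
box [0.4593 0.4415 0.004 ]
box [0.4151 0.4374 0.004 ]
0.01 [array([0.4499, 0.4214, 0.01  ]), array([0.4267, 0.42  , 0.01  ])]
0.014 [array([0.4507, 0.427 , 0.014 ]), array([0.4276, 0.4256, 0.014 ])]
0.018 [array([0.4514, 0.4327, 0.018 ]), array([0.4285, 0.4312, 0.018 ])]
pred [array([0.4506, 0.4339, 0.0883]), array([0.4228, 0.4307, 0.0883])]
wbox [array([0.4135, 0.4393, 0.004 ]), array([0.4588, 0.4442, 0.004 ]), array([0.4195, 0.3852, 0.004 ]), array([0.4646, 0.3904, 0.004 ])]
wfoot [array([0.424 , 0.4308, 0.028 ]), array([0.4507, 0.4338, 0.028 ])]
```

View pics/g6.png

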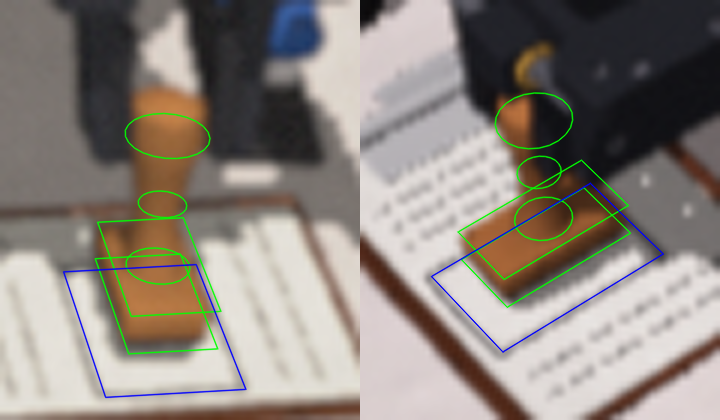

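Both cameras suggest the foot is about 3 mm higher than the model says. The pressed pose has a known face height of 11 mm, so I'll make the same overlay there to test for camera bias.

```bash
python3 - <<'E'
from ov import *
D=ctrl.get_calibration('side');S=ctrl.get_calibration('scene')
ja=np.array([np.cos(.195),np.sin(.195),0])
T=[]
for c,f,cr in((D,'d9.png',(335,180,385,240,6)),(S,'s9.png',(415,215,465,275,6))):
    T.append(stampw(c,f,cr,np.array([.4714,-.1349,.087]),ja,0,0,.195+1.5708))
cv2.imwrite('pics/g7.png',np.hstack(T))
E
```

```text
(no output)
```

View pics/g7.png

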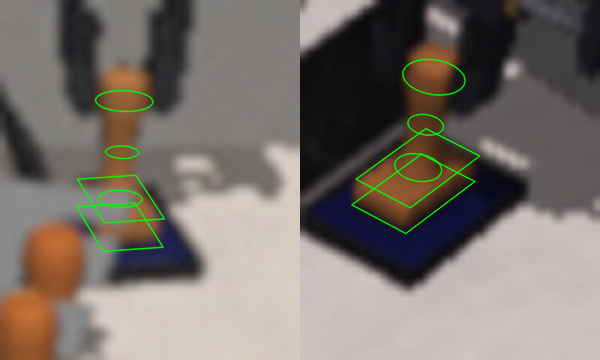

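The overlay shows the same offset in the pressed pose, where contact was certain. It's therefore camera bias, and the face is about 10 mm above the sheet. One last look at the whole scene before handing in.

View pics/d14.png

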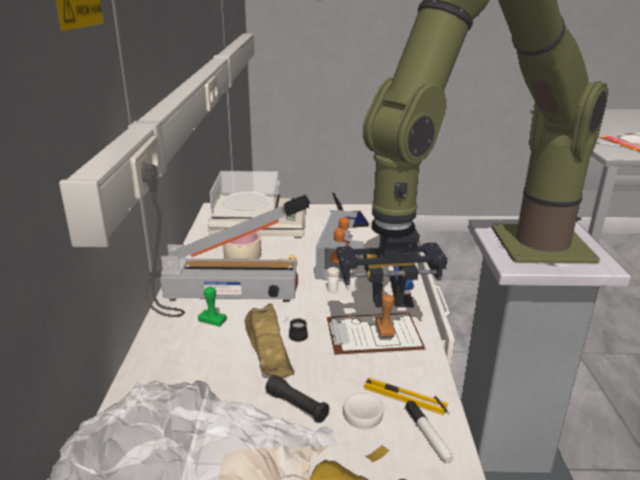

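View pics/s14.png

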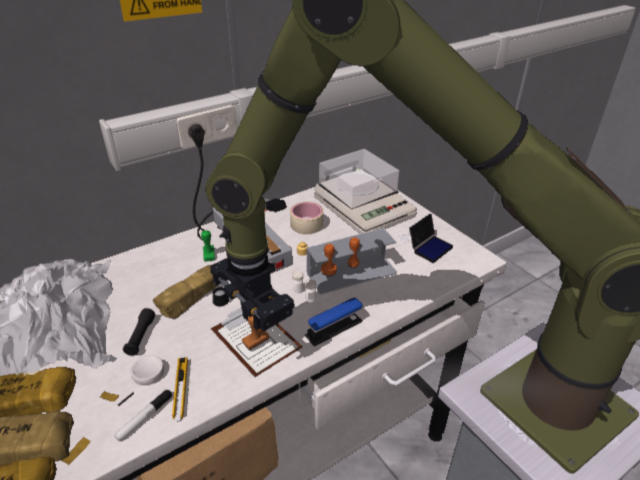

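The round stamps still hang (scene 330,260 and 354,250). The lid is open (425,232), and the stapler, vials and loupe are where they started. Handing in.

```bash
python3 -c "
from t import *
st();print(ctrl.close_job())"
```

```text
t 20.0 p [0.4397 0.4065 0.0883] yaw 0.116 down [ 0.      0.0001 -1.    ] q7 -0.6075327758647076 f [ 1.0382  0.5415 -0.3165] w 0.023735185506559946
the job is handed in; nothing more can be done
None
```

The job is handed in at 20.0 s. I lifted the rectangular stamp 16 mm, drew it out through its slot and pressed it on the pad with about 29 N. I then carried it over and now hold it still above the printed rectangle.

**Final checks**
- **Position:** the stamp is within about 1 mm of the centre of the rectangle, and its turn matches to about 0.01 rad.
- **Height:** the printing face is about 10 mm above the sheet, going by the tool height at which it met the pad. The tool is vertical, and the force readings show no contact.
- **Surroundings:** the last pictures show both round stamps hanging, the lid open, and the stapler, vials and loupe where they started.

**What disagreed**
- **Foot direction:** the foot hung with its long side along the rack's row, not front to back as the text says. I used what the images showed.
- **Camera overlays:** the fixed-camera overlays put the foot about 3 mm higher than this. They showed the same offset while the stamp was pressed on the pad, so I took it as camera bias.
- **Tilt:** before the press, the pictures hinted that the stamp leaned about 0.03 rad in the jaws. I did not measure the lean again afterwards.

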